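# Refill the eyelet stock bin with the full carton

### The job

Restock the steel eyelet bin: first lay the mallet that blocks the cover on the dark leather pad, and only then slide the bin's cover fully open. Lift the identical closed cartons to find the one heavy, full carton, put it down inside the bin's well and slide the cover fully shut over it. Put all the other, nearly empty cartons into the return tray, side by side on its floor (at any time), and do not disturb the other things on the bench.

Things in the scene. Friction and masses are not known exactly. Their poses are not given: they have to be found in the camera images.
- bin: fixed grey steel stock bin. Origin: on the table, under the centre of its open-topped well. The well is 106 (x) x 120 (y) inside, walls 6 thick, rim 80 above the table; its floor is the sprung plate. On its +x side a flat deck 112 (x) x 132 (y), top 80 above the table, its centre 115 along +x from the origin, onto which the sliding cover runs when opened
- cover (a joint): aluminium sliding cover of the bin, 116 x 130 x 5 thick, underside 82 and top face 87 above the table: travel in m along the bin's +x; 0 = fully shut over the well, 0.115 = fully open over the deck (starts at 0 to 0.008). Friction about 2 N; stays where it is left
- cover_grip (a point): a point on the dark wooden grip bar that stands upright across the middle of the cover, 16 thick (bin's x) x 64 long (bin's y) x 45 tall, its top 132 above the table; this point is on the bar's middle, 17 below its top, 28 above the cover. It moves with the cover; axes as the bin's
- plate (a joint): sprung steel floor plate of the well, 100 x 114: how far it has sunk, in m. Empty, its top is 28 above the table (0); a nearly empty carton sinks it about 3 mm, the full carton sinks it to or nearly to its stop at 10 mm (top then 18 above the table; the carton then clears the cover by 4 mm)
- mallet_mid (a point): wooden mallet, 186 long, about 220 g; this point is its balance point, in its handle, 18 above its underside. x points to the head: a flat-sided block 32 (x) x 76 (y) x 36 tall centred 45 along x from here; the handle is a flat-sided bar 24 wide (y) x 30 tall from the head to 125 behind this point. Starts lying on the bin's deck across it, in the cover's way
- pad: fixed dark-brown leather pad, 90 (x) x 160 (y), 3 thick, lying on the bench to one side beyond the bin; origin at the centre of its underside
- tray: fixed shallow wooden return tray, 240 (x) x 300 (y) inside, floor 4 above the table, rim 15 above the table; origin at the centre of its underside. It lies on the left or on the right of the bin, the mat with the cartons on the other side
- mat: fixed tan leather mat, 240 (x) x 340 (y), 3 thick, on which the cartons stand at the start; origin at the centre of its underside
- carton_a_mid (a point): closed cardboard carton of eyelets, one of up to five that look exactly alike (some may be absent), 90 long (its x) x 40 wide (its y) x 60 tall (its z); this point is its centre, 30 above its underside. One carton is full and weighs 490 to 670 g; every other one is nearly empty, 135 to 185 g. Starts upright on the tan leather mat, in two rows of three places with a glue jar in one of them, about 120 apart sideways and 130 fore and aft, turned up to 20 degrees from the mat's x
- carton_b_mid (a point): closed cardboard carton of eyelets, one of up to five that look exactly alike (some may be absent), 90 long (its x) x 40 wide (its y) x 60 tall (its z); this point is its centre, 30 above its underside. One carton is full and weighs 490 to 670 g; every other one is nearly empty, 135 to 185 g. Starts upright on the tan leather mat, in two rows of three places with a glue jar in one of them, about 120 apart sideways and 130 fore and aft, turned up to 20 degrees from the mat's x
- carton_c_mid (a point): closed cardboard carton of eyelets, one of up to five that look exactly alike (some may be absent), 90 long (its x) x 40 wide (its y) x 60 tall (its z); this point is its centre, 30 above its underside. One carton is full and weighs 490 to 670 g; every other one is nearly empty, 135 to 185 g. Starts upright on the tan leather mat, in two rows of three places with a glue jar in one of them, about 120 apart sideways and 130 fore and aft, turned up to 20 degrees from the mat's x
- carton_d_mid (a point): closed cardboard carton of eyelets, one of up to five that look exactly alike (some may be absent), 90 long (its x) x 40 wide (its y) x 60 tall (its z); this point is its centre, 30 above its underside. One carton is full and weighs 490 to 670 g; every other one is nearly empty, 135 to 185 g. Starts upright on the tan leather mat, in two rows of three places with a glue jar in one of them, about 120 apart sideways and 130 fore and aft, turned up to 20 degrees from the mat's x
- carton_e_mid (a point): closed cardboard carton of eyelets, one of up to five that look exactly alike (some may be absent), 90 long (its x) x 40 wide (its y) x 60 tall (its z); this point is its centre, 30 above its underside. One carton is full and weighs 490 to 670 g; every other one is nearly empty, 135 to 185 g. Starts upright on the tan leather mat, in two rows of three places with a glue jar in one of them, about 120 apart sideways and 130 fore and aft, turned up to 20 degrees from the mat's x
- glue_jar: bystander, to be left alone: glue jar, 52 across, 75 tall, standing among the cartons; origin at the centre of its underside
- wax_tin: bystander, to be left alone: flat aluminium wax tin, 72 across, 28 tall, standing beyond the bin on the side away from the pad; origin at the centre of its underside
Not all that is in view belongs to the job. What is shaped like the part that bears carton_a_mid but green or turquoise is not meant. Of the things shaped like the pad, the brown one is meant.

How it is judged:
On the way, in this order (a step that is already met when the one before it is completed fails the run):
1. the mallet lies on the pad, with the cover not yet opened (x of mallet_mid in the frame of pad between -0.045 and 0.045 m and y of mallet_mid in the frame of pad between -0.08 and 0.08 m and z of mallet_mid in the frame of pad below 0.035 m and linear speed of mallet below 0.02 m/s and angle between mallet_mid's own z axis and vertical below 0.2 rad and contact force between the fingers and mallet below 0.1 N and value of joint cover below 0.05 m), for 0.2 s.
2. the cover is slid open (value of joint cover above 0.1 m), for 0.2 s.
3. a carton is down in the well, let go, and its weight sinks the floor plate (more than 7 mm): the full one (((x of carton_a_mid in the frame of bin between -0.05 and 0.05 m and y of carton_a_mid in the frame of bin between -0.058 and 0.058 m and z of carton_a_mid in the frame of bin below 0.056 m) or (x of carton_b_mid in the frame of bin between -0.05 and 0.05 m and y of carton_b_mid in the frame of bin between -0.058 and 0.058 m and z of carton_b_mid in the frame of bin below 0.056 m) or (x of carton_c_mid in the frame of bin between -0.05 and 0.05 m and y of carton_c_mid in the frame of bin between -0.058 and 0.058 m and z of carton_c_mid in the frame of bin below 0.056 m) or (x of carton_d_mid in the frame of bin between -0.05 and 0.05 m and y of carton_d_mid in the frame of bin between -0.058 and 0.058 m and z of carton_d_mid in the frame of bin below 0.056 m) or (x of carton_e_mid in the frame of bin between -0.05 and 0.05 m and y of carton_e_mid in the frame of bin between -0.058 and 0.058 m and z of carton_e_mid in the frame of bin below 0.056 m)) and value of joint plate above 0.007 m and linear speed of each of carton_a, carton_b, carton_c, carton_d, carton_e below 0.02 m/s and contact force between the fingers and carton_a below 0.1 N and contact force between the fingers and carton_b below 0.1 N and contact force between the fingers and carton_c below 0.1 N and contact force between the fingers and carton_d below 0.1 N and contact force between the fingers and carton_e below 0.1 N), for 0.3 s.
4. the cover is shut over it (((x of carton_a_mid in the frame of bin between -0.05 and 0.05 m and y of carton_a_mid in the frame of bin between -0.058 and 0.058 m and z of carton_a_mid in the frame of bin below 0.056 m) or (x of carton_b_mid in the frame of bin between -0.05 and 0.05 m and y of carton_b_mid in the frame of bin between -0.058 and 0.058 m and z of carton_b_mid in the frame of bin below 0.056 m) or (x of carton_c_mid in the frame of bin between -0.05 and 0.05 m and y of carton_c_mid in the frame of bin between -0.058 and 0.058 m and z of carton_c_mid in the frame of bin below 0.056 m) or (x of carton_d_mid in the frame of bin between -0.05 and 0.05 m and y of carton_d_mid in the frame of bin between -0.058 and 0.058 m and z of carton_d_mid in the frame of bin below 0.056 m) or (x of carton_e_mid in the frame of bin between -0.05 and 0.05 m and y of carton_e_mid in the frame of bin between -0.058 and 0.058 m and z of carton_e_mid in the frame of bin below 0.056 m)) and value of joint plate above 0.007 m and linear speed of each of carton_a, carton_b, carton_c, carton_d, carton_e below 0.02 m/s and value of joint cover below 0.006 m), for 0.2 s.
At the end, for the whole second after the job is handed in: The full carton lies in the bin's well, sinking its floor plate more than 7 mm, with the cover shut (within 6 mm); every other carton present lies on the tray's floor, its centre within the tray's outline; the mallet lies flat, its balance point over the pad; all are at rest (all of step 4 and ((x of carton_a_mid in the frame of bin between -0.05 and 0.05 m and y of carton_a_mid in the frame of bin between -0.058 and 0.058 m and z of carton_a_mid in the frame of bin below 0.056 m) or (x of carton_a_mid in the frame of tray between -0.12 and 0.12 m and y of carton_a_mid in the frame of tray between -0.15 and 0.15 m and z of carton_a_mid in the frame of tray below 0.06 m)) and ((x of carton_b_mid in the frame of bin between -0.05 and 0.05 m and y of carton_b_mid in the frame of bin between -0.058 and 0.058 m and z of carton_b_mid in the frame of bin below 0.056 m) or (x of carton_b_mid in the frame of tray between -0.12 and 0.12 m and y of carton_b_mid in the frame of tray between -0.15 and 0.15 m and z of carton_b_mid in the frame of tray below 0.06 m)) and ((x of carton_c_mid in the frame of bin between -0.05 and 0.05 m and y of carton_c_mid in the frame of bin between -0.058 and 0.058 m and z of carton_c_mid in the frame of bin below 0.056 m) or (x of carton_c_mid in the frame of tray between -0.12 and 0.12 m and y of carton_c_mid in the frame of tray between -0.15 and 0.15 m and z of carton_c_mid in the frame of tray below 0.06 m)) and ((x of carton_d_mid in the frame of bin between -0.05 and 0.05 m and y of carton_d_mid in the frame of bin between -0.058 and 0.058 m and z of carton_d_mid in the frame of bin below 0.056 m) or (x of carton_d_mid in the frame of tray between -0.12 and 0.12 m and y of carton_d_mid in the frame of tray between -0.15 and 0.15 m and z of carton_d_mid in the frame of tray below 0.06 m)) and ((x of carton_e_mid in the frame of bin between -0.05 and 0.05 m and y of carton_e_mid in the frame of bin between -0.058 and 0.058 m and z of carton_e_mid in the frame of bin below 0.056 m) or (x of carton_e_mid in the frame of tray between -0.12 and 0.12 m and y of carton_e_mid in the frame of tray between -0.15 and 0.15 m and z of carton_e_mid in the frame of tray below 0.06 m)) and x of mallet_mid in the frame of pad between -0.045 and 0.045 m and y of mallet_mid in the frame of pad between -0.08 and 0.08 m and z of mallet_mid in the frame of pad below 0.035 m and linear speed of mallet below 0.02 m/s and angle between mallet_mid's own z axis and vertical below 0.2 rad and velocity of joint cover between -0.01 and 0.01 m/s); the robot touches nothing.
It fails at once if the glue jar or the wax tin is knocked more than 5 cm from its place (distance of any of glue_jar, wax_tin from where it was at the start of the episode above 0.05 m).
Of carton_a, carton_b, carton_d only 1 to 3 are there at a start; the rules pass over those that are not, and their reading is None.
At some moment in a run one of carton_a, carton_b, carton_c, carton_d, carton_e may be knocked a few centimetres aside while the robot is not near it.
Once in a run the grip may slacken for a moment while it holds something.
It also fails if it takes over 210 s, if anything falls off the work surface, if the arm or the gripper's body presses on something with over 40 N, if the wrist force passes 120 N, or if a joint passes its speed limit or range.

### The arm

A 6-joint arm with a two-finger parallel gripper is mounted at the origin on the work surface. World frame = base frame: x ahead of the robot, y to its left, z up, the work surface at z = 0. Lengths are in m, angles in rad, forces in N, time in s.
With the tool pointing down it reaches from about 0.3 to 0.875 m from the base axis. Payload 6.4 kg.
Tool frame: the origin (TCP) lies on the centre line of the jaws, within the pads' length; the fingertips stand 11 mm ahead of it and the grasp point (between the pads) lies 8 mm behind it; z points along the fingers, y is the line along which they close (so a half turn about z gives the same grasp; the last joint's range is limited). The gripper opens to 88 mm and grips with 3 to 60 N. Pads are 18 mm wide; open, the fingers measure 123 mm over their backs; the gripper's body (75 mm by 187 mm) begins 45 mm behind the grasp point.
Start: joints at [-1.341, 0.181, 1.607, -0, 1.354, -0.206], TCP at [0.243, -0.521, 0.25] pointing down, gripper open.
Joint ranges: [-2.99, 2.99], [-0.89, 2.07], [0.3, 2.58], [-1.14, 4.28], [0, 2.63], [-3.12, 3.12]. Speed limits (rad/s): [2.57, 2.57, 3.01, 3.14, 3.14, 3.14].

### API

Orientations are given as a unit quaternion [x, y, z, w].
In Python, from station import ctrl gives the robot as it stands.
- The arm moves only by the tool step_arm, never from a script. Its argument "plan" is one flat list of numbers, 7 for each row, row after row: the opening, from 0 (shut) to 1 (fully open), then the shift along the tool's x, y, z in cm, then the turn, a rotation vector about the tool's x, y, z in rad. A call has 1 to 8 rows; each row shifts and turns the commanded pose from where the row before left it, along the tool's axes as they then stand; what a row does not reach is not made up. A row lasts 1/12 s, in which the tool goes at most 41.7 mm and 7.16 degrees, less where a joint would pass 70% of its speed; a pose out of reach is approached as far as the arm can. A call with a gripper value outside its range is refused whole. The fingers move at their own pace and stop on an object; "force" is the grip in N (left out, the last holds). Time passes only in rows, so rows that do not move let the fingers close. It gives the time, the measured TCP pose, the force, the opening and the grip force at its end, in the units of the state.
- ctrl.get_state(): the state, without advancing time (a new reading comes with each control period).
- ctrl.get_image(name): name is "scene" or "top" or "wrist"; returns (picture, depth): 480x640x3 uint8, red, green, blue; 480x640 float32, m along the optical axis (not along the pixel's ray), 0 where there is no reading.
- ctrl.camera_info(name): a dict with "fovy" (degrees; the focal length in pixels is half the picture's height over the tangent of half this angle, whatever the lens; pixels are square), "cx", "cy" (the principal point, pixels), "D" ([k1, k2, p1, p2, k3] as OpenCV has them; the pictures are not rectified), "extrinsics" (4x4, takes a point from camera to world coordinates); the wrist camera has in their place "mount" (4x4, takes a point from camera to tool coordinates, whose origin is the TCP and whose axes are the flange's). Camera axes: x right, y down, z forward; pixel columns grow to the right and rows downward; lengths in m; the calibration is good to about 2 mm. A picture is of the moment at which its call begins: read the wrist's pose just before it. camera_info takes no time and is no camera call.
- ctrl.close_job(): hands the job in; it is judged then, once.
Trained networks look in the newest picture that a camera, given by its name, has taken for a name from the list of things; names that differ only in an ending like _2 or _b are one class to them, and where a whole thing is asked for, a point or a joint stands for the part that bears it (a point fixed in the world has none). Each returns a list of dicts, best first, with "score" (0 to 1); they miss things now and then, are a little off and sometimes report something else, mostly with a low value. They report only what shows in the picture. A call takes as long as a camera call. They do not tell look-alikes from the thing itself.
- ctrl.find_in(camera, target): "uv" ([column, row] in pixels, amid what is visible of it).
- ctrl.place_of(camera, target): "uv" ([column, row] in pixels: a listed point, or the origin of a listed thing).
The state is a dict: "time": time; "joints": joint angles; "qd": joint speeds; "joint_efforts": joint torques, N m; "ee_pos": TCP position; "ee_rot": TCP orientation; "ft_force": force on the tool from outside, world axes, zero at the start; "moment": the same for the moment, N m; "opening": opening from 0.0 (shut) to 1.0 (fully open); "gripper_force": force on a finger pad.
Only numpy, scipy, OpenCV 4.12 (cv2) and the standard library are available. Lean on these libraries where they do the work, as an engineer would, in place of code of your own. Each camera call takes 0.05 s, during which the arm holds its last target. There are 200 camera calls.

## Working session

There is one attempt and no reset: what is moved stays moved. The work goes in short steps, Python scripts to look and compute and a tool call to move; the robot and the scene stay as the last step left them, time stands still between calls to the robot, and variables do not carry over. Pictures are saved under pics/ and viewed, at most 14 in all, crops included, and the job is handed in when it is done.

Besides the shell and the picture viewer there is one more tool, called after ">>>" as name(argument=value, ...) on one line, values as JSON. step_arm: Moves the arm, as the interface text tells. Its arguments: {"type":"object","properties":{"plan":{"type":"array","items":{"type":"number"}},"force":{"type":"number"}},"required":["plan"]}

```bash
ls; mkdir -p pics
cat > h.py <<'E'
import numpy as np,cv2
from station import ctrl
from scipy.spatial.transform import Rotation as R
def info(n):
    c=ctrl.camera_info(n);f=240/np.tan(np.radians(c['fovy'])/2)
    K=np.array([[f,0,c['cx']],[0,f,c['cy']],[0,0,1]]);return K,np.array(c['D'],float),c
def T(n,c,st=None):
    if 'extrinsics' in c:return np.array(c['extrinsics'])
    M=np.eye(4);M[:3,:3]=R.from_quat(st['ee_rot']).as_matrix();M[:3,3]=st['ee_pos'];return M@np.array(c['mount'])
def onz(n,uv,z,st=None):
    "pixels -> world on plane z"
    K,D,c=info(n);E=T(n,c,st)
    p=cv2.undistortPoints(np.array(uv,float).reshape(-1,1,2),K,D)[:,0]
    d=np.c_[p,np.ones(len(p))]@E[:3,:3].T
    return E[:3,3]+d*((z-E[2,3])/d[:,2])[:,None]
def cloud(n,depth,st=None):
    K,D,c=info(n);E=T(n,c,st)
    v,u=np.mgrid[0:480,0:640];p=cv2.undistortPoints(np.c_[u.ravel(),v.ravel()].astype(float).reshape(-1,1,2),K,D)[:,0]
    P=np.c_[p,np.ones(len(p))]*depth.reshape(-1,1)
    return (P@E[:3,:3].T+E[:3,3]).reshape(480,640,3)
def save(n,im):cv2.imwrite('pics/'+n,im[:,:,::-1])
E
python3 - <<'E'
from h import *
st=ctrl.get_state();print(st)
for n in('scene','top'):
    im,d=ctrl.get_image(n);save(n+'0.png',im);np.save(n+'0.npy',d);np.save(n+'0im.npy',im)
    K,D,c=info(n);print(n,K[0,0],c['extrinsics'],(d>0).mean())
    for t in('bin','cover_grip','mallet_mid','pad','tray','mat','carton_a_mid','glue_jar','wax_tin'):
        print(t,[(np.round(r['uv']).tolist(),round(r['score'],2)) for r in ctrl.place_of(n,t)])
E
```

```text
pics
{'time': 0.0, 'joints': array([-1.34129854e+00,  1.81517023e-01,  1.60795374e+00,  2.86951059e-05,
        1.35378314e+00, -2.06285160e-01]), 'qd': array([ 0.00021442, -0.00080471, -0.00086889, -0.00122554,  0.00054477,
       -0.00046672]), 'joint_efforts': array([ 1.10943154e-03, -4.33866978e+01, -3.41850364e+01,  7.05055869e-02,
        3.87762592e-02, -1.43729544e-04]), 'ee_pos': array([ 0.24263753, -0.52076187,  0.24884984]), 'ee_rot': array([ 9.76355756e-01,  2.16168332e-01,  4.36727018e-06, -8.30728873e-04]), 'ft_force': array([ 0.73304113, -1.01346527,  1.01346253]), 'moment': array([ 0.02624081, -0.00688202,  0.00725728]), 'gripper_force': 0.0, 'opening': 0.9997789084169639}
scene 524.9909747547376 [[-7.38687123e-01  3.72370420e-01 -5.61855501e-01  1.25941806e+00]
 [ 6.74047840e-01  4.06943522e-01 -6.16487209e-01  9.72646034e-01]
 [-9.18144397e-04 -8.34108650e-01 -5.51599417e-01  8.71011327e-01]
 [ 0.00000000e+00  0.00000000e+00  0.00000000e+00  1.00000000e+00]] 0.9959244791666667
bin [([288.0, 242.0], 0.77), ([340.0, 295.0], 0.22)]
cover_grip [([293.0, 214.0], 0.78)]
m
[... 278 characters left out ...]
], 0.63)]
wax_tin [([264.0, 311.0], 0.6)]
top 598.3112648401408 [[ 0.02206802 -0.98104545  0.19251709  0.11383184]
 [-0.99969707 -0.0237528  -0.00644742  0.08304178]
 [ 0.01089804 -0.19231649 -0.98127244  1.81685428]
 [ 0.          0.          0.          1.        ]] 0.9959602864583333
bin [([324.0, 243.0], 0.64), ([267.0, 173.0], 0.6), ([226.0, 235.0], 0.43)]
cover_grip [([325.0, 235.0], 0.93)]
mallet_mid [([324.0, 199.0], 0.77)]
pad [([378.0, 174.0], 0.88)]
tray [([413.0, 230.0], 0.93)]
mat [([226.0, 234.0], 0.64), ([323.0, 245.0], 0.15)]
carton_a_mid [([238.0, 301.0], 0.95), ([232.0, 206.0], 0.68), ([133.0, 228.0], 0.61)]
glue_jar [([269.0, 214.0], 0.76)]
wax_tin [([266.0, 172.0], 0.75)]
```

View pics/top0.png

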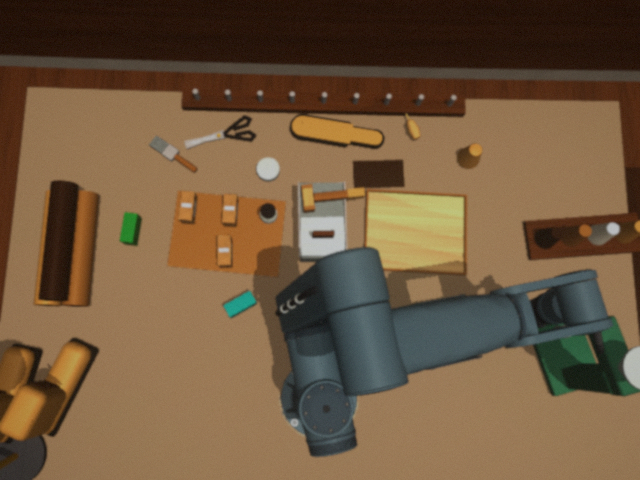

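View pics/scene0.png

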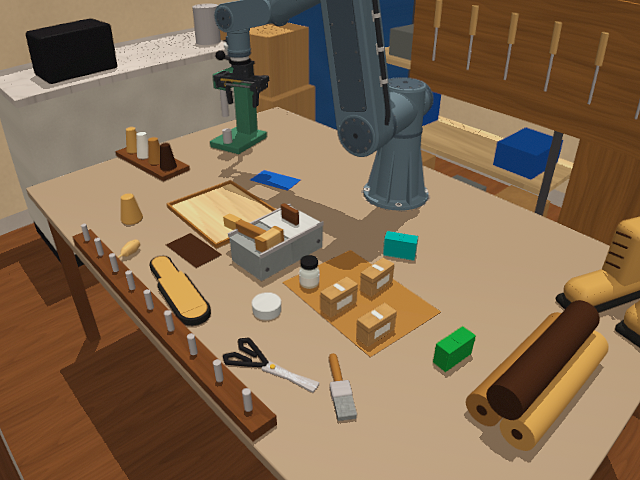

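The top view shows the mallet on the deck (head 308,199, handle to 362,194). The brown pad is at (378,174), the tray at (415,232), the jar at (268,212) and the tin at (267,168). Three tan cartons stand on the mat at (186,207), (229,208) and (224,250). The teal (240,303) and green (130,228) boxes are look-alikes and lie off the mat.

```bash
cat >> h.py <<'E'
def rects(P,lo,hi,xr,yr,amin=60):
    "components in image of world height band -> minAreaRect in world (m, deg)"
    m=((P[...,2]>lo)&(P[...,2]<hi)&(P[...,0]>xr[0])&(P[...,0]<xr[1])&(P[...,1]>yr[0])&(P[...,1]<yr[1])).astype(np.uint8)
    n,l,s,c=cv2.connectedComponentsWithStats(m)
    for i in range(1,n):
        if s[i,4]<amin:continue
        q=P[l==i];r=cv2.minAreaRect((q[:,:2]*1000).astype(np.float32))
        print(np.round(c[i]),s[i,4],'z',np.round(np.median(q[:,2]),4),'ctr',np.round(r[0],1),'size',np.round(r[1],1),'ang',round(r[2],1),'mean',np.round(q[:,:2].mean(0)*1000,1))
E
python3 - <<'E'
from h import *
P=cloud('top',np.load('top0.npy'))
for uv in[(186,207),(229,208),(224,250),(308,197),(345,195),(268,212),(267,168),(378,174),(415,232),(322,234),(310,225),(240,303)]:print(uv,np.round(P[uv[1],uv[0]],4))
print('cartons');rects(P,.045,.09,(.3,.9),(-.0,.6),40)
print('high');rects(P,.095,.14,(.3,.9),(-.3,.2),20)
print('bin');rects(P,.07,.094,(.3,.9),(-.3,.2),40)
im=np.load('top0im.npy')
def edges(box,f):
    pass
hsv=cv2.cvtColor(im,cv2.COLOR_RGB2HSV)
print('pad,tray,mat,table hsv',hsv[174,378],hsv[232,415],hsv[260,190],hsv[320,200])
for n,m,z in(('pad',(im.sum(2)<130)&(np.abs(P[...,2])<.02),.003),('tray',(hsv[...,0]>18)&(hsv[...,1]>90)&(hsv[...,2]>130)&(P[...,2]<.03),.01)):
    k,l,s,c=cv2.connectedComponentsWithStats(m.astype(np.uint8))
    for i in range(1,k):
        if s[i,4]>400:
            v,u=np.where(l==i);X=onz('top',np.c_[u,v],z);r=cv2.minAreaRect((X[:,:2]*1000).astype(np.float32));print(n,c[i].round(),s[i,4],r)
for t,z in(('pad',0),('tray',0),('mat',0),('bin',0),('mallet_mid',.098),('cover_grip',.115),('glue_jar',0),('wax_tin',0)):
    r=ctrl.place_of('top',t)
    if r:print(t,onz('top',[r[0]['uv']],z)[0].round(4))
E
```

```text
(186, 207) [0.5487 0.409  0.0592]
(229, 208) [0.5464 0.2786 0.0692]
(224, 250) [0.4184 0.2878 0.0681]
(308, 197) [0.5763 0.043  0.1071]
(345, 195) [ 0.5835 -0.0657  0.1127]
(268, 212) [0.5343 0.1608 0.0802]
(267, 168) [0.6876 0.1706 0.0281]
(378, 174) [ 0.6848 -0.179   0.003 ]
(415, 232) [ 0.5014 -0.2938 -0.0013]
(322, 234) [0.4615 0.0011 0.1276]
(310, 225) [0.4969 0.0349 0.084 ]
(240, 303) [0.2642 0.2354 0.0536]
cartons
[310. 224.] 1125 z 0.0834 ctr [516.9  34.7] size [234.2  72.9] ang 1.2 mean [499.8  34.7]
[187. 205.] 426 z 0.0618 ctr [554.8 406.5] size [42.4 92.5] ang 86.9 mean [553.2 405.8]
[229. 208.] 414 z 0.0617 ctr [549.1 278.5] size [41.1 92.1] ang 89.0 mean [547.6 278.2]
[268. 211.] 230 z 0.0757 ctr [540.7 162.2] size [46.9 46.4] ang 44.4 mean [538.9 161.3]
[129. 227.] 431 z 0.0585 ctr [484.9 576.8] size [43.8 91.9] ang 83.4 mean [483.7 576.2]
[224. 250.] 421 z 0.0624 ctr [420.8 289.4] size [90.6 41.4] ang 3.5 mean [420.3 288.2]
high
[326. 195.] 763 z 0.1114 ctr [582.6 -31.1] size [ 78.4 186.2] ang 5.4 mean [582.2 -11.2]
[323. 233.] 169 z 0.1288 ctr [466.   -0.8] size [17.6 65.3] ang 2.3 mean [464.1  -1.6]
bin
[322. 222.] 2602 z 0.0845 ctr [518.   -0.7] size [232.8 142.1] ang 2.3 mean [507.2  -1.2]
[268. 210.] 179 z 0.0774 ctr [541.1 161. ] size [45.8 42.1] ang 2.8 mean [541.2 161.5]
pad,tray,mat,table hsv [ 13 157  57] [ 22 121 194] [ 14 187 161] [ 15 113 154]
pad [378. 173.] 1106 ((686.6756591796875, -179.18157958984375), (80.21179962158203, 150.6730194091797), 3.3717594146728516)
tray [415. 228.] 6633 ((503.1750793457031, -291.71612548828125), (300.1618957519531, 239.19204711914062), 88.0534439086914)
pad [ 0.686  -0.1788  0.    ]
tray [ 0.5083 -0.288   0.    ]
mat [0.4793 0.2922 0.    ]
bin [ 0.4592 -0.0105  0.    ]
mallet_mid [ 0.575  -0.0042  0.098 ]
cover_grip [ 0.4617 -0.0086  0.115 ]
glue_jar [0.5461 0.161  0.    ]
wax_tin [0.6824 0.176  0.    ]
```

>>> step_arm(plan=[1, 0, 0, 0, 0, 0, -0.112, 1, 0, 0, 0, 0, 0, -0.112, 1, 0, 0, 0, 0, 0, -0.112, 1, 0, 0, 0, 0, 0, -0.112, 1, 0, 0, 0, 0, 0, -0.112, 1, 0, 0, 0, 0, 0, -0.112, 1, 0, 0, 0, 0, 0, -0.112, 1, 0, 0, 0, 0, 0, -0.112], force=30)

```text
time: 2.07
ee_pos: [0.2427, -0.5213, 0.2497]
ee_rot: [0.785, 0.62, 0.0, -0.0]
ft_force: [-0.4, 0.5, -0.2]
opening: 0.995
gripper_force: 0.0
```

>>> step_arm(plan=[1, 0, 0, 0, 0, 0, -0.112, 1, 0, 0, 0, 0, 0, -0.112, 1, 0, 0, 0, 0, 0, -0.112, 1, 3, 2.4, 0, 0, 0, 0, 1, 3, 2.4, 0, 0, 0, 0, 1, 3, 2.4, 0, 0, 0, 0, 1, 3, 2.4, 0, 0, 0, 0, 1, 3, 2.4, 0, 0, 0, 0])

```text
time: 2.73
ee_pos: [0.3482, -0.3588, 0.2498]
ee_rot: [0.672, 0.74, 0.0, 0.0]
ft_force: [0.8, 0.1, -0.5]
opening: 0.997
gripper_force: 0.0
```

>>> step_arm(plan=[1, 3, 2.4, 0, 0, 0, 0, 1, 3, 2.4, 0, 0, 0, 0, 1, 3, 2.4, 0, 0, 0, 0, 1, 3, 2.4, 0, 0, 0, 0, 1, 3, 2.4, 0, 0, 0, 0, 1, 3, 2.4, 0, 0, 0, 0, 1, 3, 2.4, 0, 0, 0, 0, 1, 3, 2.4, 0, 0, 0, 0])

```text
time: 3.4
ee_pos: [0.5163, -0.101, 0.25]
ee_rot: [0.672, 0.741, 0.0, 0.0]
ft_force: [0.5, -0.6, 0.0]
opening: 0.997
gripper_force: 0.0
```

>>> step_arm(plan=[1, 3, 2.4, 0, 0, 0, 0, 1, 3, 2.4, 0, 0, 0, 0, 1, 0, 0, 0, 0, 0, 0, 1, 0, 0, 0, 0, 0, 0])

```text
time: 3.73
ee_pos: [0.558, -0.0366, 0.2495]
ee_rot: [0.671, 0.742, -0.0, -0.0]
ft_force: [0.4, -0.7, 0.4]
opening: 1.001
gripper_force: 0.0
```

```bash
cat >> h.py <<'E'
def to(x,y,z,psi,st=None):
    "print turn about tool z, then shift in tool axes (cm) after the turn; psi deg"
    st=st or ctrl.get_state();M=R.from_quat(st['ee_rot']).as_matrix()
    p=np.degrees(np.arctan2(M[1,0],M[0,0]));t=-np.radians((psi-p+180)%360-180);a=np.radians(psi)
    d=np.array([x,y,z])-st['ee_pos'];s=np.array([d[0]*np.cos(a)+d[1]*np.sin(a),d[0]*np.sin(a)-d[1]*np.cos(a),-d[2]])*100
    print('t',round(st['time'],2),'pos',st['ee_pos'].round(4),'psi',p.round(1),'tilt',M[2].round(3),'| turn',t.round(3),'shift cm',s.round(2),'len',np.linalg.norm(s).round(1))
E
python3 - <<'E'
from h import *
st=ctrl.get_state();to(.5796,.0008,.097,95.4,st);print(st['ft_force'],st['joints'].round(2))
im,d=ctrl.get_image('wrist');save('w1.png',im);P=cloud('wrist',d,st)
rects(P,.098,.125,(.3,.9),(-.3,.2),200);rects(P,.125,.14,(.3,.9),(-.3,.2),200)
rects(P,.072,.094,(.3,.9),(-.3,.2),200)
E
```

```text
t 3.73 pos [ 0.558  -0.0366  0.2495] psi 95.8 tilt [ 0. -0. -1.] | turn 0.007 shift cm [ 3.52  2.5  15.25] len 15.9
[ 0.38151232 -0.67706191  0.4134989 ] [-0.28  0.15  1.65 -0.    1.35 -0.38]
[358. 169.] 14116 z 0.1131 ctr [587.7 -29.3] size [ 77.5 184.6] ang 8.2 mean [582.8   0.8]
[193. 154.] 1135 z 0.1123 ctr [474.3   1.4] size [ 9.5 63.7] ang 10.3 mean [475.    2.2]
[174. 158.] 2826 z 0.1318 ctr [ 4.672e+02 -3.000e-01] size [17.  64.7] ang 2.3 mean [468.6   1.1]
[250. 152.] 48115 z 0.0868 ctr [517.8   2. ] size [231.1 142.6] ang 2.3 mean [508.3   3. ]
```

View pics/w1.png

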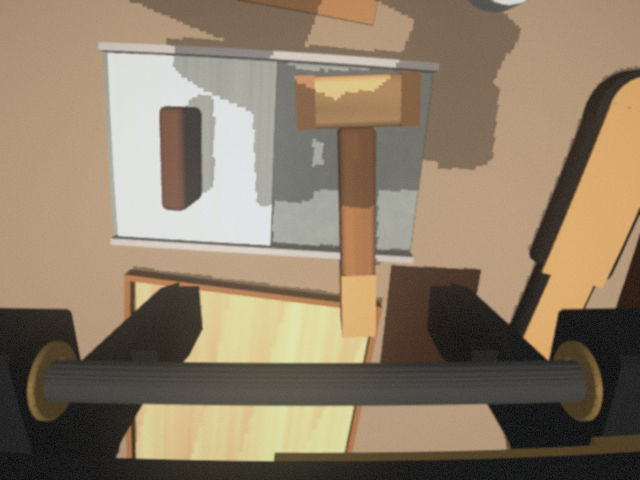

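The wrist view shows the mallet clearly: head at (357,100), handle from (358,130) to (360,335), clear of both fingers. I'll fit the handle line for the exact angle.

Run:
```python
from h import *
st=ctrl.get_state()
im,d=ctrl.get_image('wrist');P=cloud('wrist',d,st)
s=P[145:325,330:390].reshape(-1,3);s=s[(s[:,2]>.106)&(s[:,2]<.115)]
vx,vy,x0,y0=cv2.fitLine((s[:,:2]*1000).astype(np.float32),cv2.DIST_HUBER,0,.01,.01).ravel()
print('dir',np.degrees(np.arctan2(vy,vx)),x0,y0,len(s),s[:,2].mean())
h=P[70:130,290:425].reshape(-1,3);h=h[h[:,2]>.112];r=cv2.minAreaRect((h[:,:2]*1000).astype(np.float32));print('head',r)
u=np.array([vx,vy]);u*=np.sign(vy)
hc=h[:,:2].mean(0)*1000;mid=np.array([x0,y0])+u*(np.dot(np.array(r[0])-[x0,y0],u)-45);print('mid',mid)
to(mid[0]/1000,mid[1]/1000,.097,np.degrees(np.arctan2(u[1],u[0])),st)
```

```text
dir -81.66065 588.7717 -42.370865 6282 0.1104990020799097
head ((576.9972534179688, 44.68489456176758), (77.47416687011719, 35.210994720458984), 8.135278701782227)
mid [5.82557967e+02 1.91204579e-02]
t 3.78 pos [ 0.5574 -0.0379  0.2494] psi 95.7 tilt [-0.    -0.001 -1.   ] | turn -0.047 shift cm [ 3.38  3.03 15.24] len 15.9
```

>>> step_arm(plan=[1, 0, 0, 0, 0, 0, -0.047, 1, 1.7, 1.5, 0, 0, 0, 0, 1, 1.7, 1.5, 0, 0, 0, 0, 1, 0, 0, 3.5, 0, 0, 0, 1, 0, 0, 3.5, 0, 0, 0, 1, 0, 0, 3.2, 0, 0, 0, 1, 0, 0, 2.5, 0, 0, 0, 1, 0, 0, 2.5, 0, 0, 0], force=30)

```text
time: 4.5
ee_pos: [0.5813, -0.0022, 0.0962]
ee_rot: [0.655, 0.755, -0.0, -0.0]
ft_force: [0.8, 0.2, 0.3]
opening: 1.0
gripper_force: 0.0
```

>>> step_arm(plan=[0, 0, 0, 0, 0, 0, 0, 0, 0, 0, 0, 0, 0, 0, 0, 0, 0, 0, 0, 0, 0, 0, 0, 0, 0, 0, 0, 0, 0, 0, 0, 0, 0, 0, 0, 0, 0, 0, 0, 0, 0, 0, 0, 0, 0, 0, 0, 0, 0])

```text
time: 5.08
ee_pos: [0.5827, -0.0006, 0.0986]
ee_rot: [0.654, 0.756, 0.0, 0.001]
ft_force: [-0.2, 0.4, -0.3]
opening: 0.494
gripper_force: 0.0
```

>>> step_arm(plan=[0, 0, 0, -1, 0, 0, 0, 0, 0, 0, -2, 0, 0, 0, 0, 0, 0, -3, 0, 0, 0, 0, 0, 0, -3, 0, 0, 0, 0, 0, 0, -3, 0, 0, 0, 0, 0, 0, 0, 0, 0, 0, 0, 0, 0, 0, 0, 0, 0])

```text
time: 5.67
ee_pos: [0.5837, -0.0007, 0.221]
ee_rot: [0.654, 0.756, 0.001, 0.002]
ft_force: [0.3, 0.6, -1.0]
opening: 0.003
gripper_force: 0.0
```

Run:
```python
from h import *
to(.689,-.179,.021,93.4)
```

```text
t 5.67 pos [ 0.5837 -0.0007  0.221 ] psi 98.3 tilt [-0.002  0.005 -1.   ] | turn 0.085 shift cm [-18.42   9.45  20.  ] len 28.8
```

>>> step_arm(plan=[0.6, 0, 0, 0, 0, 0, 0, 0.6, 0, 0, 0, 0, 0, 0, 0.6, 0, 0, 0, 0, 0, 0, 0.6, 0, 0, 0, 0, 0, 0, 0.6, 0, 0, 0, 0, 0, 0, 0.6, 0, 0, 0, 0, 0, 0, 0.6, 0, 0, 0, 0, 0, 0, 0.6, 0, 0, 0, 0, 0, 0])

```text
time: 6.33
ee_pos: [0.5823, -0.0006, 0.2176]
ee_rot: [0.654, 0.756, -0.0, -0.0]
ft_force: [-0.7, -0.4, 0.2]
opening: 0.584
gripper_force: 0.0
```

Run:
```python
from h import *
st=ctrl.get_state();print(st['opening'])
im,d=ctrl.get_image('wrist');P=cloud('wrist',d,st)
rects(P,.105,.120,(.52,.9),(-.3,.2),200)
to(.5826,0,.097,98.3,st)
```

```text
0.5842562595021747
[316. 211.] 14557 z 0.1151 ctr [584.9 -12.9] size [ 77.6 151.7] ang 7.9 mean [581.2  14.1]
t 6.33 pos [ 0.5823 -0.0006  0.2176] psi 98.3 tilt [ 0. -0. -1.] | turn -0.001 shift cm [ 0.05  0.04 12.06] len 12.1
```

I closed too briefly, but the mallet hasn't moved. Trying again with a longer close.

>>> step_arm(plan=[0.6, 0, 0, 3.5, 0, 0, 0, 0.6, 0, 0, 3.5, 0, 0, 0, 0.6, 0, 0, 3, 0, 0, 0, 0.6, 0, 0, 2, 0, 0, 0, 0, 0, 0, 0, 0, 0, 0, 0, 0, 0, 0, 0, 0, 0, 0, 0, 0, 0, 0, 0, 0, 0, 0, 0, 0, 0, 0, 0])

```text
time: 7.05
ee_pos: [0.5834, -0.0008, 0.0996]
ee_rot: [0.654, 0.756, 0.001, 0.001]
ft_force: [0.3, -0.5, 1.7]
opening: 0.323
gripper_force: 0.0
```

>>> step_arm(plan=[0, 0, 0, 0, 0, 0, 0, 0, 0, 0, 0, 0, 0, 0, 0, 0, 0, 0, 0, 0, 0, 0, 0, 0, 0, 0, 0, 0, 0, 0, 0, 0, 0, 0, 0, 0, 0, 0, 0, 0, 0, 0, 0, 0, 0, 0, 0, 0, 0])

```text
time: 7.63
ee_pos: [0.5833, -0.0008, 0.0995]
ee_rot: [0.654, 0.756, 0.001, 0.001]
ft_force: [-0.5, -0.4, 6.4]
opening: 0.267
gripper_force: 30.0
```

>>> step_arm(plan=[0, 0, 0, -1, 0, 0, 0, 0, 0, 0, -2, 0, 0, 0, 0, 0, 0, -3, 0, 0, 0, 0, 0, 0, -3, 0, 0, 0, 0, 0, 0, 0, 0, 0, 0, 0, 0, 0, 0, 0, 0, 0, 0, 0, 0, 0, 0, 0, 0])

```text
time: 8.22
ee_pos: [0.5815, -0.0004, 0.187]
ee_rot: [0.654, 0.756, -0.0, -0.001]
ft_force: [-0.3, 0.5, -2.4]
opening: 0.271
gripper_force: 30.0
```

Run:
```python
from h import *
to(.689,-.179,.021,93.4)
```

```text
t 8.22 pos [ 5.815e-01 -4.000e-04  1.870e-01] psi 98.3 tilt [ 0.001 -0.001 -1.   ] | turn 0.085 shift cm [-18.47   9.67  16.6 ] len 26.7
```

>>> step_arm(plan=[0, 0, 0, 0, 0, 0, 0.085, 0, -3.1, 1.6, 0, 0, 0, 0, 0, -3.1, 1.6, 0, 0, 0, 0, 0, -3.1, 1.6, 0, 0, 0, 0, 0, -3.1, 1.6, 0, 0, 0, 0, 0, -3.1, 1.6, 0, 0, 0, 0, 0, -3.0, 1.6, 0, 0, 0, 0, 0, 0, 0, 0, 0, 0, 0])

```text
time: 8.88
ee_pos: [0.6894, -0.1854, 0.1842]
ee_rot: [0.688, 0.726, -0.001, -0.001]
ft_force: [-1.1, 0.8, -2.6]
opening: 0.267
gripper_force: 30.0
```

>>> step_arm(plan=[0, 0, 0, 3, 0, 0, 0, 0, 0, 0, 3, 0, 0, 0, 0, 0, 0, 3, 0, 0, 0, 0, 0, 0, 3, 0, 0, 0, 0, 0, 0, 1.5, 0, 0, 0, 0, 0, 0, 0, 0, 0, 0, 0, 0, 0, 0, 0, 0, 0])

```text
time: 9.47
ee_pos: [0.6879, -0.1789, 0.0511]
ee_rot: [0.686, 0.728, -0.001, -0.002]
ft_force: [-0.3, -0.6, -1.3]
opening: 0.271
gripper_force: 30.0
```

Run:
```python
from h import *
st=ctrl.get_state();print(st['opening'],st['ft_force'])
to(.689,-.179,.0225,93.4,st)
```

```text
0.2710326410090557 [-0.25580853 -0.57157371 -1.33187302]
t 9.47 pos [ 0.6879 -0.1789  0.0511] psi 93.4 tilt [ 0.002 -0.003 -1.   ] | turn -0.0 shift cm [-0.02  0.11  2.86] len 2.9
```

>>> step_arm(plan=[0, 0, 0.1, 1.5, 0, 0, 0, 0, 0, 0, 0.8, 0, 0, 0, 0, 0, 0, 0.5, 0, 0, 0, 0, 0, 0, 0, 0, 0, 0, 0.5, 0, 0, 0, 0, 0, 0, 0.5, 0, 0, 0, 0, 0, 0, 0.5, 0, 0, 0, 0, 0, 0, 0.5, 0, 0, 0, 0, 0, 0])

```text
time: 10.13
ee_pos: [0.6908, -0.1799, 0.0259]
ee_rot: [0.686, 0.728, 0.0, 0.001]
ft_force: [-0.5, -0.6, 0.0]
opening: 0.497
gripper_force: 0.0
```

>>> step_arm(plan=[0.5, 0, 0, -1, 0, 0, 0, 0.5, 0, 0, -3, 0, 0, 0, 0.5, 0, 0, -4, 0, 0, 0, 0.5, 0, 0, -4, 0, 0, 0, 0.5, 0, 0, -4, 0, 0, 0, 0.5, 0, 0, -4, 0, 0, 0, 0.5, 0, 0, 0, 0, 0, 0, 0.5, 0, 0, 0, 0, 0, 0])

```text
time: 10.8
ee_pos: [0.692, -0.1803, 0.2305]
ee_rot: [0.686, 0.728, 0.001, 0.004]
ft_force: [-0.3, -1.3, -0.3]
opening: 0.501
gripper_force: 0.0
```

Run:
```python
from h import *
st=ctrl.get_state();print(st['opening'],st['ft_force'])
im,d=ctrl.get_image('wrist');save('w2.png',im);P=cloud('wrist',d,st)
rects(P,.022,.06,(.6,.9),(-.4,.0),200)
to(.467,-.0005,.112,2.3,st)
```

```text
0.501243161798975 [-0.33193948 -1.33706216 -0.27974564]
[232.  30.] 632 z 0.037 ctr [624.6 -53.4] size [46.2 22.7] ang 43.4 mean [626.4 -53.7]
[470.  95.] 15574 z 0.0239 ctr [808.3 -98.3] size [186.9  73.2] ang 80.0 mean [811.4 -88.2]
[559. 150.] 7044 z 0.0298 ctr [ 891.5 -138.9] size [259.1  17. ] ang 90.0 mean [ 890.7 -126.9]
[310. 198.] 9181 z 0.0359 ctr [ 691.3 -207.2] size [ 77.4 183.9] ang 3.2 mean [ 689.7 -177.1]
[456. 315.] 724 z 0.0282 ctr [ 837.8 -274.8] size [53.5 30.2] ang 38.6 mean [ 827.9 -275.5]
t 10.8 pos [ 0.692  -0.1803  0.2305] psi 93.4 tilt [-0.004  0.008 -1.   ] | turn 1.59 shift cm [-21.76 -18.87  11.85] len 31.1
```

View pics/w2.png

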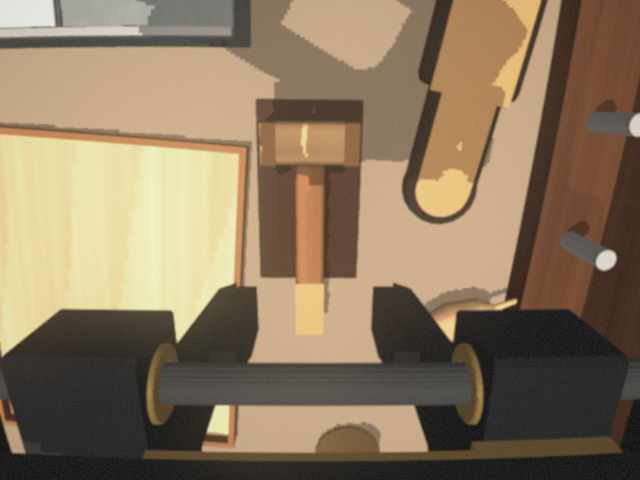

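The mallet lies flat on the brown pad (head at 310,145), released. Next is the cover grip.

Run:
```python
from h import *
to(.467,-.0005,.112,92.3)
```

```text
t 10.85 pos [ 0.6906 -0.1797  0.2271] psi 93.4 tilt [-0.002  0.003 -1.   ] | turn 0.019 shift cm [ 18.81 -21.62  11.51] len 30.9
```

>>> step_arm(plan=[0.5, 0, 0, 0, 0, 0, 0.019, 0.5, 2.7, -3.1, 0, 0, 0, 0, 0.5, 2.7, -3.1, 0, 0, 0, 0, 0.5, 2.7, -3.1, 0, 0, 0, 0, 0.5, 2.7, -3.1, 0, 0, 0, 0, 0.5, 2.7, -3.1, 0, 0, 0, 0, 0.5, 2.7, -3.1, 0, 0, 0, 0, 0.5, 2.6, -3.0, 0, 0, 0, 0])

```text
time: 11.52
ee_pos: [0.4636, 0.0011, 0.2224]
ee_rot: [0.693, 0.721, -0.001, -0.002]
ft_force: [0.4, 0.6, 0.6]
opening: 0.497
gripper_force: 0.0
```

>>> step_arm(plan=[0.5, 0, 0, 3, 0, 0, 0, 0.5, 0, 0, 3, 0, 0, 0, 0.5, 0, 0, 0, 0, 0, 0, 0.5, 0, 0, 0, 0, 0, 0])

```text
time: 11.85
ee_pos: [0.4646, 0.0003, 0.1626]
ee_rot: [0.693, 0.721, -0.002, -0.003]
ft_force: [-0.1, 0.3, -0.1]
opening: 0.5
gripper_force: 0.0
```

Run:
```python
from h import *
st=ctrl.get_state();to(.467,-.0005,.112,92.3,st)
im,d=ctrl.get_image('wrist');P=cloud('wrist',d,st)
rects(P,.125,.14,(.4,.54),(-.1,.1),100);rects(P,.072,.094,(.3,.7),(-.1,.1),200)
```

```text
t 11.85 pos [4.646e-01 3.000e-04 1.626e-01] psi 92.3 tilt [ 0.002 -0.006 -1.   ] | turn -0.001 shift cm [-0.09  0.24  5.06] len 5.1
[311. 281.] 4905 z 0.1317 ctr [463.3   0.5] size [16.1 63.6] ang 2.2 mean [463.3   3.1]
[411. 216.] 78365 z 0.0863 ctr [517.8   4. ] size [230.9 138.2] ang 2.2 mean [515.9  21.5]
```

>>> step_arm(plan=[0.5, 0, 0, 2.5, 0, 0, 0, 0.5, 0, 0, 2.5, 0, 0, 0, 0, 0, 0, 0, 0, 0, 0, 0, 0, 0, 0, 0, 0, 0, 0, 0, 0, 0, 0, 0, 0, 0, 0, 0, 0, 0, 0, 0, 0, 0, 0, 0, 0, 0, 0, 0, 0, 0, 0, 0, 0, 0])

```text
time: 12.57
ee_pos: [0.4676, -0.0007, 0.1162]
ee_rot: [0.693, 0.721, 0.0, 0.001]
ft_force: [-1.4, -0.6, 6.6]
opening: 0.182
gripper_force: 30.0
```

>>> step_arm(plan=[0, 0, 0, 0, 0, 0, 0, 0, 0, 1, 0, 0, 0, 0, 0, 0, 2, 0, 0, 0, 0, 0, 0, 2, 0, 0, 0, 0, 0, 0, 2, 0, 0, 0, 0, 0, 0, 2, 0, 0, 0, 0, 0, 0, 1.5, 0, 0, 0, 0, 0, 0, 0, 0, 0, 0, 0])

```text
time: 13.23
ee_pos: [0.5751, 0.0032, 0.1162]
ee_rot: [0.693, 0.721, 0.001, 0.002]
ft_force: [2.2, -3.0, 4.6]
opening: 0.176
gripper_force: 30.0
```

Run:
```python
from h import *
st=ctrl.get_state();to(.5768,.003,.112,92.3,st);print(st['ft_force'],st['opening'],st['gripper_force'])
```

```text
t 13.23 pos [0.5751 0.0032 0.1162] psi 92.3 tilt [-0.001  0.005 -1.   ] | turn -0.0 shift cm [-0.03  0.17  0.42] len 0.5
[ 2.1540172  -3.02013187  4.60958366] 0.17591682704340697 30.031185653060675
```

>>> step_arm(plan=[0, 0, 0.5, 0, 0, 0, 0, 0, 0, 0, 0, 0, 0, 0, 0.5, 0, 0, 0, 0, 0, 0, 0.5, 0, 0, 0, 0, 0, 0, 0.5, 0, 0, 0, 0, 0, 0, 0.5, 0, 0, 0, 0, 0, 0, 0.5, 0, 0, 0, 0, 0, 0, 0.5, 0, 0, -2, 0, 0, 0])

```text
time: 13.9
ee_pos: [0.5736, 0.0047, 0.131]
ee_rot: [0.693, 0.721, -0.002, -0.003]
ft_force: [-0.6, 0.7, -0.1]
opening: 0.501
gripper_force: 0.0
```

>>> step_arm(plan=[0.7, 0, 0, -4, 0, 0, 0, 0.7, 0, 0, -4, 0, 0, 0, 0.7, 0, 0, -4, 0, 0, 0.11, 0.7, 0, 0, 0, 0, 0, 0.11, 0.7, 0, 0, 0, 0, 0, 0.11, 0.7, 0, 0, 0, 0, 0, 0.11, 0.7, 0, 0, 0, 0, 0, 0.11, 0.7, 0, 0, 0, 0, 0, 0.11])

```text
time: 14.57
ee_pos: [0.5764, 0.0042, 0.2547]
ee_rot: [0.89, 0.455, -0.0, -0.0]
ft_force: [-0.6, -0.1, 0.6]
opening: 0.7
gripper_force: 0.0
```

>>> step_arm(plan=[0.7, 0, 0, 0, 0, 0, 0.11, 0.7, 0, 0, 0, 0, 0, 0.11, 0.7, 0, 0, 0, 0, 0, 0.11, 0.7, 0, 0, 0, 0, 0, 0.11, 0.7, 0, 0, 0, 0, 0, 0.11, 0.7, 0, 0, 0, 0, 0, 0.11, 0.7, 0, 0, 0, 0, 0, 0.11, 0.7, 0, 0, 0, 0, 0, 0.11])

```text
time: 15.23
ee_pos: [0.5764, 0.0042, 0.2545]
ee_rot: [0.999, 0.033, -0.0, -0.0]
ft_force: [-0.3, 0.5, 0.5]
opening: 0.697
gripper_force: 0.0
```

Run:
```python
from h import *
st=ctrl.get_state();print(st['opening'],st['joints'].round(2))
im,d=ctrl.get_image('wrist');P=cloud('wrist',d,st)
rects(P,.125,.14,(.4,.7),(-.1,.1),100)
im,d=ctrl.get_image('top');P=cloud('top',d)
rects(P,.045,.07,(.3,.9),(.1,.5),40)
to(.42,.289,.25,3,st)
```

```text
0.6972991319838265 [-0.2   0.18  1.6   0.    1.36  1.31]
[316. 226.] 2393 z 0.1317 ctr [577.1   3.9] size [16.6 63.9] ang 1.9 mean [578.4   4.1]
[187. 205.] 409 z 0.0608 ctr [555.7 407.1] size [42.5 93.8] ang 87.3 mean [553.5 405.9]
[229. 208.] 402 z 0.0622 ctr [549.1 278.7] size [40.9 92.7] ang 88.2 mean [547.5 278.2]
[268. 216.] 57 z 0.0517 ctr [533.6 161. ] size [33.  49.6] ang 6.6 mean [527.9 160.8]
[224. 250.] 407 z 0.0621 ctr [421.1 288.7] size [91.4 41. ] ang 4.4 mean [420.4 288.2]
t 15.23 pos [0.5764 0.0042 0.2545] psi 3.7 tilt [-0. -0. -1.] | turn 0.013 shift cm [-14.13 -29.26   0.45] len 32.5
```

Cover is open (bar at x = 0.577, about 0.115 travel). On to the near carton.

>>> step_arm(plan=[0.7, -1.5, -3.25, 0, 0, 0, 0, 0.7, -1.5, -3.25, 0, 0, 0, 0, 0.7, -1.5, -3.25, 0, 0, 0, 0, 0.7, -1.5, -3.25, 0, 0, 0, 0, 0.7, -1.5, -3.25, 0, 0, 0, 0, 0.7, -1.5, -3.25, 0, 0, 0, 0, 0.7, -1.5, -3.25, 0, 0, 0, 0, 0.7, -1.5, -3.25, 1, 0, 0, 0])

```text
time: 16.0
ee_pos: [0.4384, 0.2567, 0.2466]
ee_rot: [0.999, 0.037, 0.002, -0.001]
ft_force: [0.1, 0.3, -0.3]
opening: 0.697
gripper_force: 0.0
```

>>> step_arm(plan=[0.7, -1.8, -3.3, 1, 0, 0, 0, 0.7, 0, 0, 2, 0, 0, 0, 0.7, 0, 0, 0, 0, 0, 0, 0.7, 0, 0, 0, 0, 0, 0, 0.7, 0, 0, 0, 0, 0, 0])

```text
time: 16.42
ee_pos: [0.419, 0.2861, 0.2155]
ee_rot: [0.999, 0.036, 0.0, 0.0]
ft_force: [-0.5, -1.2, 0.5]
opening: 0.702
gripper_force: 0.0
```

```bash
cat >> h.py <<'E'
def box(xr=(.35,.62),yr=(.2,.46),lo=.057,hi=.07):
    st=ctrl.get_state();im,d=ctrl.get_image('wrist');P=cloud('wrist',d,st);rects(P,lo,hi,xr,yr,500);return st,im
E
python3 - <<'E'
from h import *
st,im=box();save('w3.png',im);print(st['joints'].round(2));to(.4205,.2885,.045,3.9,st)
E
```

```text
[137.  35.] 4438 z 0.0632 ctr [533.3 411.2] size [41.2 46.1] ang 88.1 mean [532.5 410. ]
[335.  45.] 5714 z 0.0632 ctr [534.2 282. ] size [40.2 58.5] ang 89.0 mean [533.9 282. ]
[307. 210.] 6865 z 0.0632 ctr [421.9 292.1] size [89.6 40.1] ang 3.4 mean [424.3 292.2]
[ 0.37  0.06  1.81 -0.    1.27  1.86]
t 16.42 pos [0.419  0.2861 0.2155] psi 4.1 tilt [ 0.001  0.    -1.   ] | turn 0.003 shift cm [ 0.17 -0.23 17.05] len 17.0
```

View pics/w3.png

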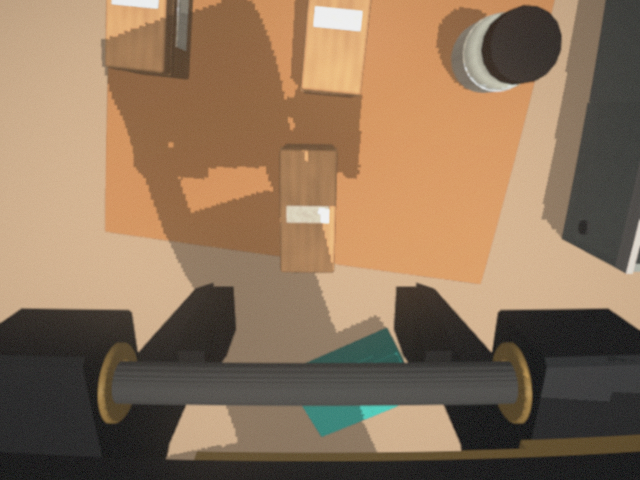

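It shows the near carton (308,210), two farther cartons (137,35 and 335,45) and the jar (505,45). The teal box behind the gripper is the decoy. Grasping the near carton.

>>> step_arm(plan=[0.7, 0.3, -0.45, 3.5, 0, 0, 0, 0.7, 0, 0, 3.5, 0, 0, 0, 0.7, 0, 0, 3.5, 0, 0, 0, 0.7, 0, 0, 3.5, 0, 0, 0, 0.7, 0, 0, 2, 0, 0, 0, 0.7, 0, 0, 1.5, 0, 0, 0, 0, 0, 0, 0, 0, 0, 0, 0, 0, 0, 0, 0, 0, 0], force=25)

```text
time: 17.13
ee_pos: [0.4217, 0.2906, 0.04]
ee_rot: [0.999, 0.035, -0.0, 0.0]
ft_force: [0.7, 0.1, 0.6]
opening: 0.574
gripper_force: 0.0
```

>>> step_arm(plan=[0, 0, 0, 0, 0, 0, 0, 0, 0, 0, 0, 0, 0, 0, 0, 0, 0, 0, 0, 0, 0, 0, 0, 0, 0, 0, 0, 0, 0, 0, 0, -1, 0, 0, 0, 0, 0, 0, -2, 0, 0, 0, 0, 0, 0, -2, 0, 0, 0, 0, 0, 0, 0, 0, 0, 0])

```text
time: 17.8
ee_pos: [0.4224, 0.2923, 0.0931]
ee_rot: [0.999, 0.036, 0.002, -0.001]
ft_force: [0.6, -0.2, -4.4]
opening: 0.45
gripper_force: 24.9
```

>>> step_arm(plan=[0, 0, 0, -3, 0, 0, 0, 0, 0, 0, -3, 0, 0, 0, 0, 0, 0, -3, 0, 0, 0, 0, 0, 0, -2, 0, 0, 0, 0, 0, 0, 0, 0, 0, 0, 0, 0, 0, 0, 0, 0, 0, 0, 0, 0, 0, 0, 0, 0])

```text
time: 18.38
ee_pos: [0.4194, 0.2908, 0.1974]
ee_rot: [0.999, 0.035, -0.002, 0.001]
ft_force: [-0.9, 0.1, -5.5]
opening: 0.456
gripper_force: 24.9
```

>>> step_arm(plan=[0, 0, 0, 0, 0, 0, 0, 0, 0, 0, 0, 0, 0, 0])

```text
time: 18.55
ee_pos: [0.4196, 0.2908, 0.1975]
ee_rot: [0.999, 0.035, -0.002, 0.001]
ft_force: [-0.2, 0.6, -6.3]
opening: 0.449
gripper_force: 24.9
```

>>> step_arm(plan=[0, 0, 0, 0, 0, 0, 0])

```text
time: 18.63
ee_pos: [0.4201, 0.291, 0.1981]
ee_rot: [0.999, 0.035, -0.001, 0.0]
ft_force: [0.3, -0.2, -5.8]
opening: 0.451
gripper_force: 24.9
```

Run:
```python
from h import *
st=ctrl.get_state();to(.462,-.0016,.22,2.3,st);to(.50,-.24,.22,2.3,st);print(st['ft_force'],st['joint_efforts'].round(2),st['joints'].round(2))
```

```text
t 18.63 pos [0.4201 0.291  0.1981] psi 4.1 tilt [-0.003  0.001 -1.   ] | turn 0.031 shift cm [ 3.01 29.4  -2.19] len 29.6
t 18.63 pos [0.4201 0.291  0.1981] psi 4.1 tilt [-0.003  0.001 -1.   ] | turn 0.031 shift cm [ 5.85 53.38 -2.19] len 53.7
[ 0.2746666  -0.19563282 -5.80225981] [ 2.000e-02 -3.976e+01 -3.468e+01 -1.000e-02 -5.000e-02  0.000e+00] [0.37 0.09 1.81 0.   1.24 1.87]
```

About 5.8 N: this is the full carton. Carrying it over the well.

>>> step_arm(plan=[0, 0, 0, -2, 0, 0, 0.031, 0, 0.33, 3.25, 0, 0, 0, 0, 0, 0.33, 3.25, 0, 0, 0, 0, 0, 0.33, 3.25, 0, 0, 0, 0, 0, 0.33, 3.25, 0, 0, 0, 0, 0, 0.33, 3.25, 0, 0, 0, 0, 0, 0.33, 3.25, 0, 0, 0, 0, 0, 0.33, 3.25, 0, 0, 0, 0], force=35)

```text
time: 19.3
ee_pos: [0.4527, 0.0634, 0.2193]
ee_rot: [1.0, 0.02, -0.0, -0.0]
ft_force: [0.9, 0.1, -5.7]
opening: 0.449
gripper_force: 34.9
```

>>> step_arm(plan=[0, 0.33, 3.25, 0, 0, 0, 0, 0, 0.36, 3.3, 0, 0, 0, 0, 0, 0, 0, 0, 0, 0, 0, 0, 0, 0, 0, 0, 0, 0, 0, 0, 0, 0, 0, 0, 0])

```text
time: 19.72
ee_pos: [0.4621, -0.0, 0.2192]
ee_rot: [1.0, 0.019, -0.001, -0.0]
ft_force: [0.6, 1.0, -6.0]
opening: 0.452
gripper_force: 34.9
```

Run:
```python
from h import *
st=ctrl.get_state();im,d=ctrl.get_image('wrist');save('w4.png',im);P=cloud('wrist',d,st)
rects(P,.125,.14,(.4,.7),(-.1,.1),100);rects(P,.072,.084,(.35,.7),(-.1,.1),200)
print('opening',st['opening'],st['gripper_force']);to(.4622,-.0005,.07,2.3,st)
```

```text
[317.  26.] 4379 z 0.1317 ctr [576.6   4. ] size [16.2 64.2] ang 2.4 mean [576.   4.]
[317. 197.] 4807 z 0.0802 ctr [467.9  -0. ] size [110.7 134.8] ang 1.2 mean [479.2  -0. ]
opening 0.4516343995437057 34.94503581896424
t 19.72 pos [ 0.4621 -0.      0.2192] psi 2.2 tilt [-0.001 -0.001 -1.   ] | turn -0.001 shift cm [1.000e-02 5.000e-02 1.492e+01] len 14.9
```

View pics/w4.png

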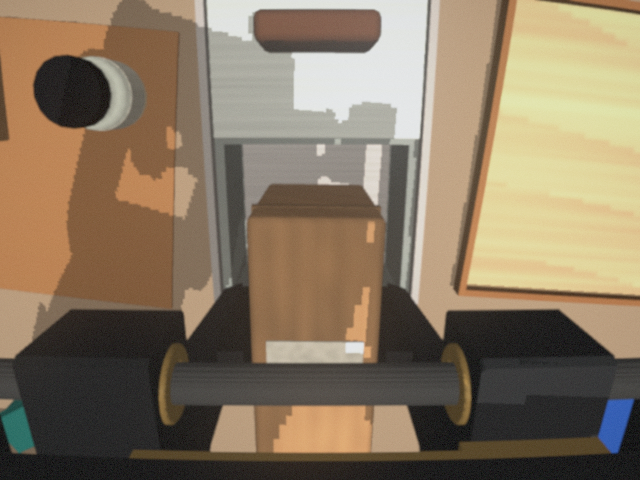

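The carton (315,280) is held squarely over the open well (220–410, 140–290). I'll check its fore-aft offset in the grip before lowering it.

Run:
```python
from h import *
st=ctrl.get_state();im,d=ctrl.get_image('wrist');P=cloud('wrist',d,st)
q=P[200:330,255:378].reshape(-1,3);q=q[q[:,2]>.15];t=q[np.abs(q[:,2]-np.percentile(q[:,2],90))<.006]
print('top z',np.median(t[:,2]),'x max',np.percentile(t[:,0],[98,99.5]),'y',np.percentile(t[:,1],[1,99]))
f=P[190:205,270:360].reshape(-1,3);print('front face x',np.percentile(f[:,0],[5,50,95]),'z',np.median(f[:,2]))
w=P[150:280,213:240].reshape(-1,3);w=P[100:200,300:340].reshape(-1,3);
for r in range(136,152,2):print(r,P[r,320].round(4))
```

```text
top z 0.24077161841728267 x max [0.50643826 0.50685634] y [-0.01615281  0.01941785]
front face x [0.50589431 0.5064006  0.50689985] z 0.21193916188716921
136 [5.202e-01 2.000e-04 8.760e-02]
138 [5.19e-01 2.00e-04 8.65e-02]
140 [0.5173 0.     0.0796]
142 [ 0.516 -0.     0.079]
144 [ 5.147e-01 -1.000e-04  7.880e-02]
146 [ 0.5095 -0.0009  0.029 ]
148 [ 0.5079 -0.001   0.0289]
150 [ 0.5064 -0.0011  0.0283]
```

>>> step_arm(plan=[0, 0, 0, 3.5, 0, 0, 0, 0, 0, 0, 3.5, 0, 0, 0, 0, 0, 0, 2.5, 0, 0, 0, 0, 0, 0, 2, 0, 0, 0, 0, 0, 0, 2, 0, 0, 0, 0, 0, 0, 1, 0, 0, 0, 0, 0, 0, 0.8, 0, 0, 0, 0, 0, 0, 0.3, 0, 0, 0])

```text
time: 20.48
ee_pos: [0.4622, 0.0006, 0.0631]
ee_rot: [1.0, 0.021, -0.001, -0.0]
ft_force: [-0.5, 1.0, -3.1]
opening: 0.45
gripper_force: 34.9
```

>>> step_arm(plan=[0, 0, 0, 0.3, 0, 0, 0, 0, 0, 0, 0, 0, 0, 0, 0.62, 0, 0, 0, 0, 0, 0, 0.62, 0, 0, 0, 0, 0, 0, 0.62, 0, 0, 0, 0, 0, 0, 0.62, 0, 0, 0, 0, 0, 0, 0.62, 0, 0, 0, 0, 0, 0, 0.62, 0, 0, -1, 0, 0, 0])

```text
time: 21.15
ee_pos: [0.4614, -0.0001, 0.0699]
ee_rot: [1.0, 0.02, -0.001, -0.0]
ft_force: [-1.0, 0.1, 0.6]
opening: 0.619
gripper_force: 0.0
```

>>> step_arm(plan=[0.62, 0, 0, -2, 0, 0, 0, 0.62, 0, 0, -3.5, 0, 0, 0, 0.62, 0, 0, -3.5, 0, 0, 0, 0.62, 0, 0, -3.5, 0, 0, 0, 0.62, 0, 0, -3.5, 0, 0, 0, 0.62, 0, 0, 0, 0, 0, 0, 0.62, 0, 0, 0, 0, 0, 0])

```text
time: 21.73
ee_pos: [0.464, -0.0006, 0.2338]
ee_rot: [1.0, 0.02, 0.003, 0.001]
ft_force: [-0.6, 0.1, -1.2]
opening: 0.621
gripper_force: 0.0
```

Run:
```python
from h import *
st=ctrl.get_state();im,d=ctrl.get_image('wrist');save('w5.png',im);P=cloud('wrist',d,st)
q=P[(P[...,2]>.06)&(P[...,2]<.09)&(np.abs(P[...,1])<.035)&(P[...,0]>.4)&(P[...,0]<.51)]
print('carton top z',np.percentile(q[:,2],[5,50,95]),'x',np.percentile(q[:,0],[1,99]),'y',np.percentile(q[:,1],[1,99]))
to(.577,.0042,.1155,92.3,st);to(.5485,.28,.2,-1.3,st)
```

```text
carton top z [0.06772517 0.07817406 0.08019356] x [0.40341069 0.5069387 ] y [-0.03153404  0.03147875]
t 21.73 pos [ 0.464  -0.0006  0.2338] psi 2.3 tilt [ 0.006  0.002 -1.   ] | turn -1.571 shift cm [ 0.03 11.31 11.83] len 16.4
t 21.73 pos [ 0.464  -0.0006  0.2338] psi 2.3 tilt [ 0.006  0.002 -1.   ] | turn 0.063 shift cm [  7.81 -28.25   3.38] len 29.5
```

View pics/w5.png

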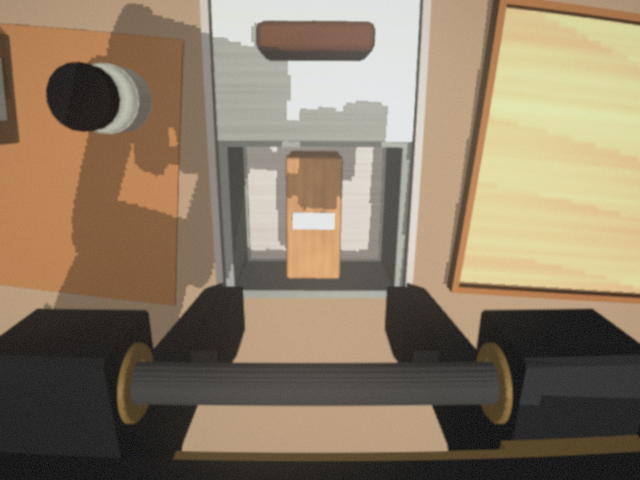

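The full carton (315,215) is flat in the well with its top at 0.078, so the plate is at its stop. I'll grip the bar across its ends, which needs no turn, and close the cover.

>>> step_arm(plan=[0.95, 2.9, 0, 0, 0, 0, 0, 0.95, 2.8, 0, 0, 0, 0, 0, 0.95, 2.8, 0, 0, 0, 0, 0, 0.95, 2.8, 0, 0, 0, 0, 0, 0.95, 0, 0, 2, 0, 0, 0, 0.95, 0, 0, 3, 0, 0, 0, 0.95, 0, 0, 0, 0, 0, 0, 0.95, 0, 0, 0, 0, 0, 0], force=30)

```text
time: 22.45
ee_pos: [0.5729, 0.0047, 0.1775]
ee_rot: [1.0, 0.02, -0.004, -0.001]
ft_force: [0.1, -0.3, 0.5]
opening: 0.949
gripper_force: 0.0
```

Run:
```python
from h import *
st=ctrl.get_state();to(.577,.0042,.1155,2.3,st);print(st['opening'])
```

```text
t 22.45 pos [0.5729 0.0047 0.1775] psi 2.3 tilt [-0.008 -0.002 -1.   ] | turn -0.0 shift cm [0.41 0.07 6.2 ] len 6.2
0.9492369493467783
```

>>> step_arm(plan=[0.95, 0.3, 0, 3, 0, 0, 0, 0.95, 0, 0, 2.8, 0, 0, 0, 0, 0, 0, 0, 0, 0, 0, 0, 0, 0, 0, 0, 0, 0, 0, 0, 0, 0, 0, 0, 0, 0, 0, 0, 0, 0, 0, 0, 0, 0, 0, 0, 0, 0, 0, 0, 0, 0, 0, 0, 0, 0])

```text
time: 23.12
ee_pos: [0.5795, 0.0034, 0.1248]
ee_rot: [1.0, 0.02, 0.001, 0.001]
ft_force: [-2.2, -5.1, 3.8]
opening: 0.723
gripper_force: 30.0
```

>>> step_arm(plan=[0, -1, 0, 0, 0, 0, 0, 0, -2, 0, 0, 0, 0, 0, 0, -2.5, 0, 0, 0, 0, 0, 0, -2.5, 0, 0, 0, 0, 0, 0, -2, 0, 0, 0, 0, 0, 0, -1.3, 0, 0, 0, 0, 0, 0, -0.3, 0, 0, 0, 0, 0, 0, 0, 0, 0, 0, 0, 0])

```text
time: 23.78
ee_pos: [0.4644, -0.0008, 0.1248]
ee_rot: [1.0, 0.02, 0.003, 0.001]
ft_force: [2.9, -1.6, -1.1]
opening: 0.726
gripper_force: 30.0
```

Run:
```python
from h import *
st=ctrl.get_state();to(.462,-.0004,.1155,2.3,st);print(st['opening'],st['ft_force'])
```

```text
t 23.78 pos [ 0.4644 -0.0008  0.1248] psi 2.3 tilt [ 0.007  0.001 -1.   ] | turn -0.001 shift cm [-0.24 -0.05  0.93] len 1.0
0.7260753037414328 [ 2.86667655 -1.57760312 -1.05309218]
```

>>> step_arm(plan=[0, -0.4, 0, 0, 0, 0, 0, 0, 0, 0, 0, 0, 0, 0, 0, 0, 0, 0, 0, 0, 0, 0.95, 0, 0, 0, 0, 0, 0, 0.95, 0, 0, 0, 0, 0, 0, 0.95, 0, 0, 0, 0, 0, 0, 0.95, 0, 0, 0, 0, 0, 0, 0.95, 0, 0, -1, 0, 0, 0])

```text
time: 24.45
ee_pos: [0.4571, -0.0, 0.1316]
ee_rot: [1.0, 0.02, -0.002, -0.001]
ft_force: [0.3, 0.0, -0.8]
opening: 0.952
gripper_force: 0.0
```

>>> step_arm(plan=[0.95, 0, 0, -3, 0, 0, 0, 0.95, 0, 0, -3.5, 0, 0, 0, 0.95, -2.5, 0, -1.5, 0, 0, 0, 0.95, -2.5, 0, 0, 0, 0, 0, 0.95, 0, 0, 0, 0, 0, 0, 0.95, 0, 0, 0, 0, 0, 0, 0.95, 0, 0, 0, 0, 0, 0])

```text
time: 25.03
ee_pos: [0.4091, -0.0025, 0.2132]
ee_rot: [1.0, 0.02, 0.001, 0.0]
ft_force: [0.7, 0.2, -0.2]
opening: 0.949
gripper_force: 0.0
```

Run:
```python
from h import *
st=ctrl.get_state();im,d=ctrl.get_image('wrist');P=cloud('wrist',d,st)
rects(P,.125,.14,(.4,.7),(-.1,.1),100);rects(P,.072,.084,(.35,.7),(-.1,.1),200);rects(P,.084,.092,(.35,.7),(-.1,.1),200)
to(.5485,.28,.2,-1.3,st)
im,d=ctrl.get_image('top');P=cloud('top',d)
rects(P,.045,.07,(.3,.9),(.1,.5),40)
```

```text
[315. 152.] 3791 z 0.1319 ctr [ 4.618e+02 -4.000e-01] size [16.1 64.5] ang 2.2 mean [ 4.622e+02 -1.000e-01]
[316.  23.] 10374 z 0.0802 ctr [531.1   2.5] size [ 32.6 133.2] ang 2.2 mean [533.6   2.5]
[315. 134.] 40611 z 0.0873 ctr [4.747e+02 3.000e-01] size [141.7 143.1] ang 2.3 mean [467.6   0. ]
t 25.03 pos [ 0.4091 -0.0025  0.2132] psi 2.3 tilt [ 0.001  0.    -1.   ] | turn 0.062 shift cm [ 13.3  -28.56   1.32] len 31.5
[187. 205.] 402 z 0.0619 ctr [555.3 406.2] size [43.5 92.3] ang 87.7 mean [553.3 406.1]
[229. 208.] 396 z 0.0617 ctr [549.4 278.9] size [41.8 94. ] ang 89.0 mean [547.3 278.1]
[268. 217.] 44 z 0.0507 ctr [527.8 161.8] size [21.6 48.6] ang 1.1 mean [525.3 160.2]
```

The cover is shut (bar at x = 0.462). Now the two light cartons.

>>> step_arm(plan=[0.7, 0, 0, 0, 0, 0, 0.062, 0.7, 1.45, -3.17, 0, 0, 0, 0, 0.7, 1.45, -3.17, 0, 0, 0, 0, 0.7, 1.45, -3.17, 0, 0, 0, 0, 0.7, 1.45, -3.17, 0, 0, 0, 0, 0.7, 1.45, -3.17, 0, 0, 0, 0, 0.7, 1.45, -3.17, 0, 0, 0, 0, 0.7, 1.45, -3.17, 0, 0, 0, 0], force=20)

```text
time: 25.8
ee_pos: [0.5157, 0.2193, 0.2117]
ee_rot: [1.0, -0.011, -0.001, 0.0]
ft_force: [0.3, -0.1, -0.8]
opening: 0.701
gripper_force: 0.0
```

>>> step_arm(plan=[0.7, 1.45, -3.17, 0, 0, 0, 0, 0.7, 1.5, -3.17, 0, 0, 0, 0, 0.7, 0, 0, 0, 0, 0, 0, 0.7, 0, 0, 0, 0, 0, 0, 0.7, 0, 0, 0, 0, 0, 0])

```text
time: 26.22
ee_pos: [0.5455, 0.2798, 0.2114]
ee_rot: [1.0, -0.011, -0.001, 0.0]
ft_force: [0.6, -0.2, 0.0]
opening: 0.7
gripper_force: 0.0
```

Run:
```python
from h import *
st,im=box();to(.549,.2795,.040,-1.2,st)
```

```text
[131. 205.] 7126 z 0.0632 ctr [555.8 410.1] size [40.9 90.5] ang 87.2 mean [558.2 408.9]
[313. 208.] 7094 z 0.0632 ctr [550.5 281.6] size [40.1 89.2] ang 88.9 mean [552.7 281.6]
t 26.22 pos [0.5455 0.2798 0.2114] psi -1.2 tilt [-0.002  0.001 -1.   ] | turn -0.001 shift cm [ 0.35  0.02 17.14] len 17.1
```

>>> step_arm(plan=[0.7, 0.45, -0.1, 3.5, 0, 0, 0, 0.7, 0, 0, 3.5, 0, 0, 0, 0.7, 0, 0, 3.5, 0, 0, 0, 0.7, 0, 0, 3.5, 0, 0, 0, 0.7, 0, 0, 2, 0, 0, 0, 0.7, 0, 0, 1.1, 0, 0, 0, 0, 0, 0, 0, 0, 0, 0, 0, 0, 0, 0, 0, 0, 0])

```text
time: 26.93
ee_pos: [0.5508, 0.2802, 0.0424]
ee_rot: [1.0, -0.012, 0.0, -0.0]
ft_force: [0.4, 0.3, 0.2]
opening: 0.572
gripper_force: 0.0
```

>>> step_arm(plan=[0, 0, 0, 0, 0, 0, 0, 0, 0, 0, 0, 0, 0, 0, 0, 0, 0, 0, 0, 0, 0, 0, 0, 0, 0, 0, 0, 0, 0, 0, 0, -1, 0, 0, 0, 0, 0, 0, -3, 0, 0, 0, 0, 0, 0, -4, 0, 0, 0, 0, 0, 0, -4, 0, 0, 0])

```text
time: 27.6
ee_pos: [0.549, 0.2806, 0.1625]
ee_rot: [1.0, -0.011, -0.002, 0.0]
ft_force: [1.3, 0.4, -1.7]
opening: 0.449
gripper_force: 20.0
```

>>> step_arm(plan=[0, 0, 0, -4, 0, 0, 0, 0, 0, 0, 0, 0, 0, 0, 0, 0, 0, 0, 0, 0, 0, 0, 0, 0, 0, 0, 0, 0])

```text
time: 27.93
ee_pos: [0.5496, 0.2807, 0.2014]
ee_rot: [1.0, -0.011, -0.0, 0.0]
ft_force: [-0.2, 0.8, -1.6]
opening: 0.45
gripper_force: 20.0
```

Run:
```python
from h import *
st=ctrl.get_state();print(st['ft_force'],st['opening'],st['gripper_force'])
to(.503,-.225,.2,-2,st)
```

```text
[-0.22546086  0.76529785 -1.57031766] 0.44977056346774236 19.99685819260776
t 27.93 pos [0.5496 0.2807 0.2014] psi -1.3 tilt [-0.001  0.    -1.   ] | turn 0.013 shift cm [-2.9  50.7   0.14] len 50.8
```

1.6 N, so it is light and goes in the tray.

>>> step_arm(plan=[0, -0.2, 3.9, 0, 0, 0, 0.013, 0, -0.2, 3.9, 0, 0, 0, 0, 0, -0.2, 3.9, 0, 0, 0, 0, 0, -0.2, 3.9, 0, 0, 0, 0, 0, -0.2, 3.9, 0, 0, 0, 0, 0, -0.2, 3.9, 0, 0, 0, 0, 0, -0.2, 3.9, 0, 0, 0, 0, 0, -0.2, 3.9, 0, 0, 0, 0])

```text
time: 28.6
ee_pos: [0.5217, -0.0317, 0.1991]
ee_rot: [1.0, -0.017, -0.002, -0.001]
ft_force: [0.4, 0.1, -1.9]
opening: 0.452
gripper_force: 20.0
```

>>> step_arm(plan=[0, -0.2, 3.9, 0, 0, 0, 0, 0, -0.2, 3.9, 0, 0, 0, 0, 0, -0.2, 3.9, 0, 0, 0, 0, 0, -0.3, 3.9, 0, 0, 0, 0, 0, -0.3, 3.9, 0, 0, 0, 0, 0, 0, 0, 2, 0, 0, 0, 0, 0, 0, 2, 0, 0, 0, 0, 0, 0, 0, 0, 0, 0])

```text
time: 29.27
ee_pos: [0.501, -0.2233, 0.1553]
ee_rot: [1.0, -0.019, -0.005, -0.003]
ft_force: [-1.4, -0.0, -2.6]
opening: 0.452
gripper_force: 20.0
```

Run:
```python
from h import *
st,im=box((.3,.65),(-.45,-.05),-.01,.022);print(st['opening'],st['gripper_force']);to(.503,-.225,.044,-2,st)
```

```text
[357. 141.] 158718 z 0.0041 ctr [ 522.4 -247.4] size [401.3 245.8] ang 88.4 mean [ 549.9 -253.2]
[237. 424.] 1436 z 0.0004 ctr [ 319.2 -145.3] size [41.3 38.6] ang 89.3 mean [ 318.3 -148.1]
[392. 422.] 1250 z 0.0003 ctr [ 317.9 -283.3] size [38.3 35.8] ang 89.9 mean [ 316.5 -281. ]
0.45234046228928215 19.996759775094688
t 29.27 pos [ 0.501  -0.2233  0.1553] psi -2.1 tilt [-0.01  -0.007 -1.   ] | turn -0.002 shift cm [ 0.2   0.16 11.13] len 11.1
```

>>> step_arm(plan=[0, 0, 0, 3, 0, 0, 0, 0, 0, 0, 3, 0, 0, 0, 0, 0, 0, 2.5, 0, 0, 0, 0, 0, 0, 1.5, 0, 0, 0, 0, 0, 0, 1, 0, 0, 0, 0, 0, 0, 0, 0, 0, 0, 0, 0, 0, 0, 0, 0, 0, 0.65, 0, 0, 0, 0, 0, 0])

```text
time: 29.98
ee_pos: [0.5062, -0.2254, 0.0533]
ee_rot: [1.0, -0.017, 0.001, 0.001]
ft_force: [0.2, -0.2, 0.5]
opening: 0.505
gripper_force: 0.0
```

>>> step_arm(plan=[0.65, 0, 0, 0, 0, 0, 0, 0.65, 0, 0, 0, 0, 0, 0, 0.65, 0, 0, 0, 0, 0, 0, 0.65, 0, 0, 0, 0, 0, 0, 0.65, 0, 0, -1, 0, 0, 0, 0.65, 0, 0, -3.5, 0, 0, 0, 0.65, 0, 0, -4, 0, 0, 0, 0.65, 0, 0, -4, 0, 0, 0])

```text
time: 30.65
ee_pos: [0.5043, -0.2245, 0.1782]
ee_rot: [1.0, -0.018, -0.001, -0.001]
ft_force: [0.6, -0.6, 0.3]
opening: 0.648
gripper_force: 0.0
```

>>> step_arm(plan=[0.7, 0, 0, -4, 0, 0, 0, 0.7, 0, 0, 0, 0, 0, 0, 0.7, 0, 0, 0, 0, 0, 0])

```text
time: 30.9
ee_pos: [0.5066, -0.226, 0.2208]
ee_rot: [1.0, -0.018, 0.003, 0.002]
ft_force: [-0.7, 0.6, -0.8]
opening: 0.697
gripper_force: 0.0
```

Run:
```python
from h import *
st,im=box((.3,.65),(-.45,-.05),.03,.075)
im,d=ctrl.get_image('top');P=cloud('top',d)
rects(P,.045,.07,(.3,.9),(.2,.5),40)
to(.556,.408,.21,-2.6,st)
```

```text
[ 95. 174.] 7505 z 0.0505 ctr [520.2 -65.3] size [230.5   6.5] ang 2.5 mean [539.9 -63.4]
[313. 216.] 6788 z 0.0642 ctr [ 504.2 -224.7] size [40.1 89.5] ang 88.3 mean [ 507.6 -224.8]
[187. 206.] 410 z 0.0614 ctr [555.  406.7] size [41.9 92.2] ang 86.6 mean [552.9 405.6]
t 30.9 pos [ 0.5066 -0.226   0.2208] psi -2.0 tilt [ 0.006  0.004 -1.   ] | turn 0.01 shift cm [  2.05 -63.56   1.08] len 63.6
```

>>> step_arm(plan=[0.7, 0.13, -3.97, 0, 0, 0, 0.012, 0.7, 0.13, -3.97, 0, 0, 0, 0, 0.7, 0.13, -3.97, 0, 0, 0, 0, 0.7, 0.13, -3.97, 0, 0, 0, 0, 0.7, 0.13, -3.97, 0, 0, 0, 0, 0.7, 0.13, -3.97, 0, 0, 0, 0, 0.7, 0.13, -3.97, 0, 0, 0, 0, 0.7, 0.13, -3.97, 0, 0, 0, 0])

```text
time: 31.67
ee_pos: [0.5283, 0.0938, 0.2145]
ee_rot: [1.0, -0.024, -0.002, -0.0]
ft_force: [0.4, -0.0, 0.2]
opening: 0.699
gripper_force: 0.0
```

>>> step_arm(plan=[0.7, 0.13, -3.97, 0, 0, 0, 0, 0.7, 0.13, -3.97, 0, 0, 0, 0, 0.7, 0.13, -3.97, 0, 0, 0, 0, 0.7, 0.13, -3.97, 0, 0, 0, 0, 0.7, 0.13, -3.97, 0, 0, 0, 0, 0.7, 0.13, -3.97, 0, 0, 0, 0, 0.7, 0.13, -3.97, 0, 0, 0, 0, 0.7, 0.13, -3.97, 0, 0, 0, 0])

```text
time: 32.33
ee_pos: [0.5539, 0.41, 0.2137]
ee_rot: [1.0, -0.024, -0.002, 0.001]
ft_force: [-0.1, -0.0, -0.3]
opening: 0.699
gripper_force: 0.0
```

>>> step_arm(plan=[0.7, 0, 0, 0, 0, 0, 0, 0.7, 0, 0, 0, 0, 0, 0, 0.7, 0, 0, 0, 0, 0, 0])

```text
time: 32.58
ee_pos: [0.5542, 0.4079, 0.2141]
ee_rot: [1.0, -0.023, -0.002, 0.001]
ft_force: [0.0, 0.5, 0.1]
opening: 0.703
gripper_force: 0.0
```

Run:
```python
from h import *
st,im=box();to(.5555,.408,.041,-2.8,st)
```

```text
[311. 211.] 6910 z 0.0632 ctr [556.3 410.4] size [40.1 89.1] ang 87.3 mean [558.5 410.3]
t 32.58 pos [0.5542 0.4079 0.2141] psi -2.7 tilt [-0.004  0.003 -1.   ] | turn 0.002 shift cm [ 1.300e-01 -1.000e-02  1.731e+01] len 17.3
```

>>> step_arm(plan=[0.7, 0.2, -0.1, 3.5, 0, 0, 0, 0.7, 0, 0, 3.5, 0, 0, 0, 0.7, 0, 0, 3.5, 0, 0, 0, 0.7, 0, 0, 3.5, 0, 0, 0, 0.7, 0, 0, 2, 0, 0, 0, 0.7, 0, 0, 1.2, 0, 0, 0, 0, 0, 0, 0, 0, 0, 0, 0, 0, 0, 0, 0, 0, 0])

```text
time: 33.3
ee_pos: [0.5579, 0.4086, 0.0451]
ee_rot: [1.0, -0.024, -0.0, 0.0]
ft_force: [0.4, -0.6, 1.1]
opening: 0.571
gripper_force: 0.0
```

>>> step_arm(plan=[0, 0, 0, 0, 0, 0, 0, 0, 0, 0, 0, 0, 0, 0, 0, 0, 0, 0, 0, 0, 0, 0, 0, 0, 0, 0, 0, 0, 0, 0, 0, -1, 0, 0, 0, 0, 0, 0, -3, 0, 0, 0, 0, 0, 0, -4, 0, 0, 0, 0, 0, 0, -4, 0, 0, 0])

```text
time: 33.97
ee_pos: [0.556, 0.4091, 0.165]
ee_rot: [1.0, -0.023, -0.002, 0.001]
ft_force: [1.0, 0.6, -1.3]
opening: 0.451
gripper_force: 20.0
```

>>> step_arm(plan=[0, 0, 0, -4, 0, 0, 0, 0, 0, 0, 0, 0, 0, 0, 0, 0, 0, 0, 0, 0, 0, 0, 0, 0, 0, 0, 0, 0])

```text
time: 34.3
ee_pos: [0.5567, 0.4094, 0.2045]
ee_rot: [1.0, -0.023, -0.0, 0.0]
ft_force: [0.2, -0.6, -2.3]
opening: 0.45
gripper_force: 20.0
```

Run:
```python
from h import *
st=ctrl.get_state();print(st['ft_force'],st['opening'],st['gripper_force'])
to(.503,-.345,.2,-2,st)
```

```text
[ 0.16275974 -0.58516732 -2.32755914] 0.4503582041402687 19.996518295956776
t 34.3 pos [0.5567 0.4094 0.2045] psi -2.7 tilt [-0.001  0.    -1.   ] | turn -0.012 shift cm [-2.74 75.58  0.45] len 75.6
```

>>> step_arm(plan=[0, -0.14, 3.95, 0, 0, 0, -0.012, 0, -0.14, 3.95, 0, 0, 0, 0, 0, -0.14, 3.95, 0, 0, 0, 0, 0, -0.14, 3.95, 0, 0, 0, 0, 0, -0.14, 3.95, 0, 0, 0, 0, 0, -0.14, 3.95, 0, 0, 0, 0, 0, -0.14, 3.95, 0, 0, 0, 0, 0, -0.14, 3.95, 0, 0, 0, 0])

```text
time: 34.97
ee_pos: [0.5323, 0.0926, 0.2021]
ee_rot: [1.0, -0.017, -0.002, -0.0]
ft_force: [0.5, -1.2, -1.9]
opening: 0.455
gripper_force: 20.0
```

>>> step_arm(plan=[0, -0.14, 3.95, 0, 0, 0, 0, 0, -0.14, 3.95, 0, 0, 0, 0, 0, -0.14, 3.95, 0, 0, 0, 0, 0, -0.14, 3.95, 0, 0, 0, 0, 0, -0.14, 3.95, 0, 0, 0, 0, 0, -0.14, 3.95, 0, 0, 0, 0, 0, -0.14, 3.95, 0, 0, 0, 0, 0, -0.14, 3.95, 0, 0, 0, 0])

```text
time: 35.63
ee_pos: [0.5104, -0.2221, 0.2021]
ee_rot: [1.0, -0.018, -0.002, -0.001]
ft_force: [1.2, -0.3, -1.7]
opening: 0.451
gripper_force: 20.0
```

>>> step_arm(plan=[0, -0.14, 3.95, 0, 0, 0, 0, 0, -0.14, 3.95, 0, 0, 0, 0, 0, -0.14, 3.95, 0, 0, 0, 0, 0, 0, 0, 2, 0, 0, 0, 0, 0, 0, 0, 0, 0, 0, 0, 0, 0, 0, 0, 0, 0])

```text
time: 36.13
ee_pos: [0.5019, -0.3379, 0.1811]
ee_rot: [1.0, -0.018, -0.003, -0.003]
ft_force: [0.0, -0.3, -1.9]
opening: 0.455
gripper_force: 20.0
```

Run:
```python
from h import *
st,im=box((.3,.65),(-.45,-.05),.03,.075);save('w6.png',im);print(st['opening'],st['gripper_force'],st['ft_force']);to(.503,-.345,.046,-2,st)
```

```text
[148. 226.] 10635 z 0.064 ctr [ 503.9 -225.4] size [41.4 90.8] ang 88.9 mean [ 507.4 -229.6]
0.455482248051138 19.99660789151676 [ 0.02770468 -0.29065815 -1.8552414 ]
t 36.13 pos [ 0.5019 -0.3379  0.1811] psi -2.1 tilt [-0.006 -0.006 -1.   ] | turn -0.001 shift cm [ 0.13  0.71 13.51] len 13.5
```

View pics/w6.png

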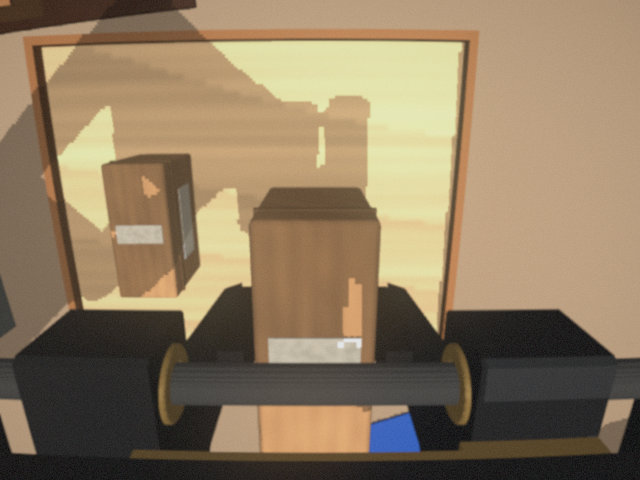

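The first carton (150,225) stands in the tray, and the second (315,280) is held over free floor.

>>> step_arm(plan=[0, 0.1, 0.4, 3, 0, 0, 0, 0, 0, 0, 3.5, 0, 0, 0, 0, 0, 0, 3, 0, 0, 0, 0, 0, 0, 2, 0, 0, 0, 0, 0, 0, 1.3, 0, 0, 0, 0, 0, 0, 0.6, 0, 0, 0, 0, 0, 0, 0, 0, 0, 0, 0, 0, 0, 0, 0, 0, 0])

```text
time: 36.85
ee_pos: [0.5057, -0.3437, 0.052]
ee_rot: [1.0, -0.017, 0.001, 0.001]
ft_force: [0.4, -0.0, -1.8]
opening: 0.453
gripper_force: 20.0
```

>>> step_arm(plan=[0.65, 0, 0, 0, 0, 0, 0, 0.65, 0, 0, 0, 0, 0, 0, 0.65, 0, 0, 0, 0, 0, 0, 0.65, 0, 0, 0, 0, 0, 0, 0.65, 0, 0, 0, 0, 0, 0, 0.65, 0, 0, -1, 0, 0, 0, 0.65, 0, 0, -3.5, 0, 0, 0, 0.65, 0, 0, -4, 0, 0, 0])

```text
time: 37.52
ee_pos: [0.503, -0.342, 0.1343]
ee_rot: [1.0, -0.018, -0.002, -0.002]
ft_force: [0.4, 0.8, -0.3]
opening: 0.651
gripper_force: 0.0
```

>>> step_arm(plan=[0.65, 0, 0, -4, 0, 0, 0, 0.65, 0, 0, -4, 0, 0, 0, 0.65, -2, 2, -2, 0, 0, 0, 0.65, -2, 2, 0, 0, 0, 0, 0.65, -2, 2, 0, 0, 0, 0, 0.65, -2, 2, 0, 0, 0, 0, 0.65, 0, 0, 0, 0, 0, 0, 0.65, 0, 0, 0, 0, 0, 0])

```text
time: 38.18
ee_pos: [0.4211, -0.4216, 0.2365]
ee_rot: [1.0, -0.019, 0.0, 0.0]
ft_force: [-0.1, 0.4, 0.0]
opening: 0.652
gripper_force: 0.0
```

Run:
```python
from h import *
st=ctrl.get_state();im,d=ctrl.get_image('scene');save('s9.png',im)
P=cloud('scene',d);print('bar/scene');rects(P,.122,.14,(.4,.7),(-.1,.1),20)
im,d=ctrl.get_image('top');save('t9.png',im);P=cloud('top',d)
print('bar');rects(P,.12,.14,(.4,.7),(-.1,.1),20);print('cartons');rects(P,.045,.07,(.3,.7),(-.45,-.1),40);rects(P,.045,.07,(.3,.7),(.2,.5),40);print('mallet');rects(P,.02,.06,(.62,.76),(-.35,-.05),40)
print(st['ee_pos'],st['gripper_force'],st['time'])
```

```text
bar/scene
[291. 208.] 100 z 0.129 ctr [463.1   3.7] size [66.3 17.9] ang 88.0 mean [465.2   5.1]
bar
[323. 234.] 121 z 0.1298 ctr [460.1  -2.1] size [15.5 63.4] ang 0.6 mean [460.  -2.]
cartons
[396. 227.] 407 z 0.063 ctr [ 503.6 -225.7] size [40.7 93.4] ang 88.7 mean [ 501.6 -225.3]
[435. 228.] 396 z 0.0625 ctr [ 501.8 -344.3] size [42.8 92.1] ang 86.8 mean [ 501.9 -342.2]
mallet
[382. 170.] 686 z 0.0347 ctr [ 685.3 -209.1] size [188.3  79.9] ang 89.2 mean [ 687.1 -188.2]
[ 0.42109791 -0.42162907  0.23649118] 0.0 38.1833
```

View pics/s9.png

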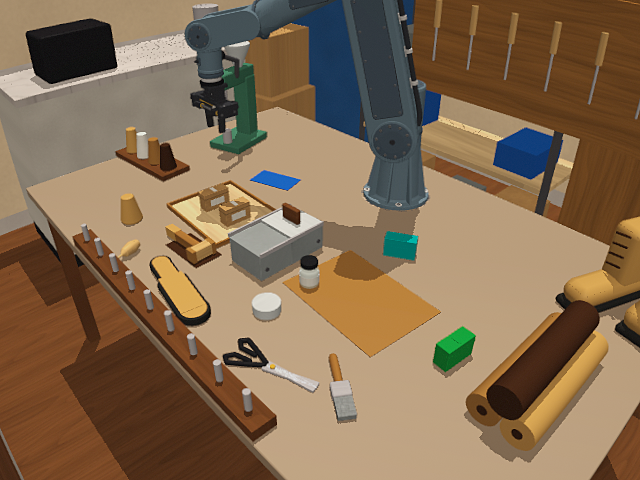

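The mat is empty and both light cartons are in the tray (213,198 and 235,210). The mallet is on the pad (190,243), the cover is shut (grip at 291,212), and the jar and tin haven't moved. Handing in.

```bash
python3 -c "
from station import ctrl
print(ctrl.close_job())"
```

```text
the job is handed in; nothing more can be done
None
```

The job is handed in (no verdict came back): the mallet is on the pad, the full carton (about 590 g) is in the bin with the cover shut, the two light cartons are in the tray, and the jar and tin stand where they were.

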